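# Clear the prism box lid and hold it at its balance point

### The job

With the scraper block, push all five loose mortar crumbs off the closed lid of the prism box into the crumb tray beside it, keeping your fingers off the crumbs, then lay the scraper aside on the bench, clear of the box. After that raise the lid by its front handle to its balance point, where it would fall neither shut nor over backwards, and finish still gripping the handle and holding the lid still there; never let the lid drop or go far over backwards. Leave the other things on the bench where they are.

Things in the scene. Friction and masses are not known exactly. Their poses are not given: they have to be found in the camera images.
- moist_box: fixed stainless box for three mortar prisms, 170 (x) x 240 (y) mm; origin at the centre of its underside; -x is its front (towards the robot, turned by up to 0.25 rad), hinge along its +x side. Closed, its lid is a flat steel slab 30 mm thick, 184 (x) x 256 (y) mm, its top 116 mm above the bench, over box x -93 to +91 mm, y -128 to +128 mm.
- lid_hinge (a point): middle of the lid's hinge axis: 93 mm behind (+x) the box's origin, 80 mm above the bench. The axis runs along the box's y. Its frame is parallel to the box's.
- lid_handle (a point): middle of the lid handle's round bar, 12 mm thick, 110 mm long, parallel to the hinge, 45 mm out from the lid's front edge, in the lid's plane, on two 10 mm posts 94 mm apart; free below. At opening angle a it is 231 cos a - 21 sin a (mm) in front (box -x) of and 231 sin a + 21 cos a above the hinge axis (closed: 101 mm above the bench). The bar can turn between the fingers.
- lid (a joint): opening angle of the lid, rad: 0 closed, grows as it opens up and back; stop at 1.95. Lid 0.73 kg (varies by 25 percent), nearly free hinge, no stay or spring. Its centre of mass is 108 mm in front of and 21 mm above the hinge axis when closed, so it balances at 1.38 rad, short of upright: below that it falls shut, above it falls back.
- crumb_tray: open aluminium tray, fixed, against the left or right side of the box (either), 200 (x) x 130 (y) mm, walls 3 mm thick, 40 mm high; origin at the centre of its underside, axes parallel to the box's, centre 187 mm to the side of the box's. On the other side stands a steel three-gang mould of the same outline, 50 mm high (leave it).
- scraper: scraper block, the only one, standing on its foot: steel foot 140 (x) x 30 (y) x 18 mm, and upright on it a pale wooden grip 104 (x) x 22 (y) mm from 18 to 72 mm above the underside. Origin at the centre of its underside, 0.28 kg. On the bench to the left or the right of the box.
- crumb1: grey angular mortar crumb, about 26 x 20 x 17 mm, 15 to 17 g, on the lid at the start; origin at the centre of its underside.
- crumb2: grey angular mortar crumb, about 23 x 21 x 16 mm, 15 to 17 g, on the lid at the start; origin at the centre of its underside.
- crumb3: grey angular mortar crumb, about 28 x 18 x 15 mm, 15 to 17 g, on the lid at the start; origin at the centre of its underside.
- crumb4: grey angular mortar crumb, about 22 x 21 x 18 mm, 15 to 17 g, on the lid at the start; origin at the centre of its underside.
- crumb5: grey angular mortar crumb, about 25 x 22 x 15 mm, 15 to 17 g, on the lid at the start; origin at the centre of its underside.
- tamper: mortar tamper bar of darker wood lying flat, 150 (x) x 26 x 16 mm, no grip on top. Lies on the opposite side of the box from the scraper. Bystander, as are all the following: leave it.
- spanner: steel spanner lying flat, 170 mm long.
- timer: small white bench timer lying flat, 70 x 62 x 20 mm.
- beaker: open white plastic cup, 70 mm across, 90 mm high.
Not all that is in view belongs to the job. What is shaped like the scraper but purple or red is not meant.

How it is judged:
By the outcome, as a careful person would: the job done as asked, in the order asked, and still so for the second after the job is handed in, while the arm keeps its last pose, push and grip.
It also fails if it takes over 72 s, if anything falls off the work surface, if the arm or the gripper's body presses on something with over 40 N, if the wrist force passes 120 N, or if a joint passes its speed limit or range.

### The arm

A 7-joint arm with a two-finger parallel gripper is mounted at the origin on the work surface. World frame = base frame: x ahead of the robot, y to its left, z up, the work surface at z = 0. Lengths are in m, angles in rad, forces in N, time in s.
With the tool pointing down it reaches from about 0.4 to 0.85 m from the base axis. Payload 10.4 kg.
Tool frame: the origin (TCP) lies on the centre line of the jaws, within the pads' length; the fingertips stand 22 mm ahead of it and the grasp point (between the pads) lies 3 mm ahead of it; x points along the fingers, y is the direction in which the jaws open and shut, and the axes are right-handed (so a half turn about x gives the same grasp; the last joint's range is limited). The gripper opens to 87 mm and grips with 3 to 60 N. Pads are 19 mm wide; open, the fingers measure 117 mm over their backs; the gripper's body (75 mm by 190 mm) begins 51 mm behind the grasp point.
Start: joints at [1.098, 0.332, -0.065, 1.46, 0.022, 1.35, -0.088], TCP at [0.272, -0.563, 0.245] pointing down, gripper open.
Joint ranges: [-2.6, 2.6], [-0.5, 2.12], [-1.47, 1.34], [0.16, 2.42], [-1.27, 4.41], [0.06, 2.06], [-2.6, 2.6]. Speed limits (rad/s): [2.22, 2.22, 2.79, 2.79, 3.14, 3.14, 3.14].

### API

Orientations are given as a unit quaternion [x, y, z, w].
In Python, from bench import * gives the robot as it stands.
- The arm moves only by the tool arm_command, never from a script. Its argument "targets" is one flat list of numbers, 7 for each row, row after row: the turn, a rotation vector about the tool's x, y, z in units of 45 degrees (1.0 is 45 degrees), then the shift along the tool's x, y, z in units of 25 mm (1.0 is 25 mm), then the opening, from 0 (shut) to 1 (fully open). In form: [wx, wy, wz, tx, ty, tz, fingers, wx, wy, wz, tx, ty, tz, fingers, ...]. A call has 1 to 12 rows; each row shifts and turns the pose as measured when the row begins, along the tool's axes as they then stand; what a row does not reach is not made up. A row lasts 1/12 s, in which the tool goes at most 41.7 mm and 7.16 degrees, less where a joint would pass 70% of its speed; a pose out of reach is approached as far as the arm can. A call with a number of a shift or a turn outside -1 to 1 is refused whole. A call with a gripper value outside its range is refused whole. The fingers move at their own pace and stop on an object; "newtons" is the grip in N (left out, the last holds). Time passes only in rows, so rows that do not move let the fingers close. It gives the time, the measured TCP pose, the force and the opening at its end, in the units of the state.
- read_state(): the state, without advancing time (a new reading comes with each control period).
- camera(name): name is "scene" or "side" or "wrist"; returns the picture (400x640x3 uint8, red, green, blue); there is no depth.
- calibration(name): a dict with "camera_matrix" (3x3 intrinsics, pixels), "R" (3x3) and "t" (3): a world point X has camera coordinates R X + t; the wrist camera has in their place "tool_from_camera" (4x4, takes a point from camera to tool coordinates, whose origin is the TCP and whose axes are the tool frame's). Camera axes: x right, y down, z forward; pixel columns grow to the right and rows downward; lengths in m; the calibration is good to about 2 mm. A picture is of the moment at which its call begins: read the wrist's pose just before it. calibration takes no time and is no camera call.
- close_job(): hands the job in, once; it reports no verdict.
The state is a dict: "time": time; "joint_positions": joint angles; "joint_vel": joint speeds; "joint_torque": joint torques, N m; "ee_pos": TCP position; "eef_rot": TCP orientation; "ft_force": force on the tool from outside, world axes, zero at the start; "torque": the same for the moment, N m; "width": finger opening in m.
Only numpy, scipy, OpenCV 4.12 (cv2) and the standard library are available. Lean on these libraries where they do the work, as an engineer would, in place of code of your own. Each camera call takes 0.05 s, during which the arm holds its last target.

## Working session

There is one attempt and no reset: what is moved stays moved. The work goes in short steps, Python scripts to look and compute and a tool call to move; the robot and the scene stay as the last step left them, time stands still between calls to the robot, and variables do not carry over. Pictures are saved under pics/ and viewed, and the job is handed in when it is done.

Besides the shell and the picture viewer there is one more tool, called after "Emit:" as a command line: name --argument value ..., lists and objects as JSON in quotes. arm_command: Moves the arm, as the interface text tells. Shifts and turns lie within -1 to 1; 1 stands for 25 mm of shift or 45 degrees of turn. Its arguments: {"type":"object","properties":{"targets":{"type":"array","items":{"type":"number","minimum":-1,"maximum":1}},"newtons":{"type":"number"}},"required":["targets"]}

```bash
ls; mkdir -p pics; python3 - <<'E'
from bench import *
import cv2
print(read_state())
for n in ["scene","side","wrist"]:
    c=calibration(n); print(n,c)
for n in ["scene","side","wrist"]:
    im=camera(n); cv2.imwrite(f"pics/{n}0.png",im[:,:,::-1])
E
```

```text
pics
{'time': 0.0, 'joint_positions': array([ 1.09840901,  0.33288245, -0.06469127,  1.46094747,  0.02158012,
        1.34990103, -0.088519  ]), 'joint_vel': array([-0.00147534,  0.00030587,  0.00186086, -0.00034468, -0.00058689,
       -0.00084471, -0.00044985]), 'joint_torque': array([ 9.83225182e-04, -6.23259401e+01,  2.49694765e-02, -3.89905894e+01,
       -6.15374465e-02,  3.96257162e-02,  1.20855843e-04]), 'ee_pos': array([ 0.27157366, -0.56251399,  0.24374434]), 'eef_rot': array([-0.68916972, -0.15817635,  0.68943217, -0.15718977]), 'ft_force': array([-0.47236817,  0.4370978 ,  0.40483644]), 'torque': array([ 0.00438723, -0.00164088,  0.02255407]), 'width': 0.08707713475480001}
scene {'camera_matrix': array([[517.47701088,   0.        , 320.73656674],
       [  0.        , 517.47701088, 198.61486272],
       [  0.        ,   0.        ,   1.        ]]), 'R': array([[ 0.58183578,  0.81316112,  0.0153658 ],
       [ 0.61828665, -0.42996636, -0.65791378],
       [-0.52838313,  0.39229825, -0.75293648]]), 't': array([-0.35334964, -0.28548804,  1.86555889])}
side {'camera_matrix': 
[... 196 characters left out ...]
.01128745],
       [-0.28370961,  0.45933346, -0.84173727],
       [ 0.46002198, -0.70500271, -0.53976936]]), 't': array([0.44752059, 0.24718359, 1.02233636])}
wrist {'camera_matrix': array([[316.86793258,   0.        , 322.94749146],
       [  0.        , 316.86793258, 200.02865897],
       [  0.        ,   0.        ,   1.        ]]), 'tool_from_camera': array([[ 6.36732065e-04, -3.03727800e-01,  9.52758636e-01,
        -1.39876096e-01],
       [ 9.99999353e-01, -7.04302573e-04, -8.92826255e-04,
         1.87286467e-05],
       [ 9.42206513e-04,  9.52758588e-01,  3.03727156e-01,
        -8.41933187e-02],
       [ 0.00000000e+00,  0.00000000e+00,  0.00000000e+00,
         1.00000000e+00]])}
```

View pics/scene0.png

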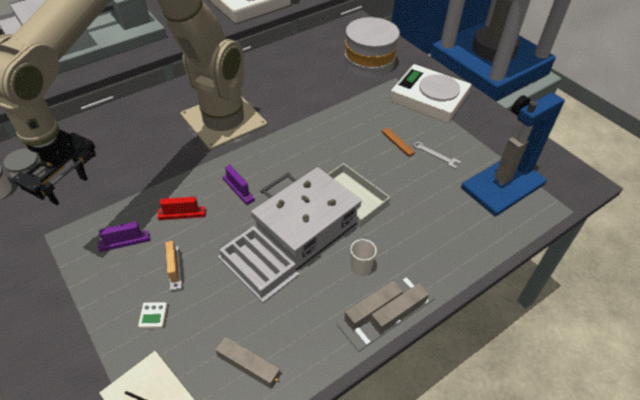

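View pics/side0.png

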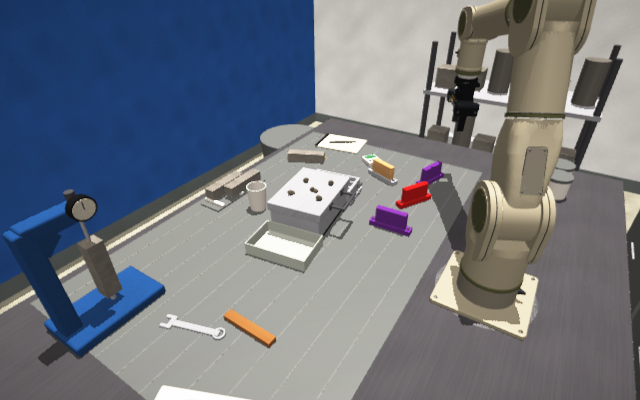

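View pics/wrist0.png

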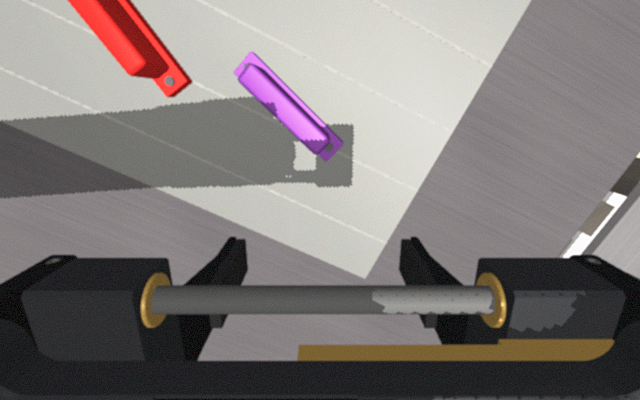

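The scene view shows the box at about (305,215), the tray on its far (+y) side at (360,190), and the mould on the -y side at (260,260). The pale scraper is at (173,262), and the purple and red decoys are nearby. I'll zoom in for measurements.

```bash
cat > h.py <<'E'
from bench import *
import cv2, numpy as np
from scipy.spatial.transform import Rotation as Ro
def camRt(n,st=None):
    c=calibration(n);K=c["camera_matrix"]
    if n=="wrist":
        T=c["tool_from_camera"];Rw=Ro.from_quat(st["eef_rot"]).as_matrix()
        Rc=Rw@T[:3,:3];o=Rw@T[:3,3]+st["ee_pos"]
        return K,Rc.T,-Rc.T@o
    return K,np.array(c["R"]),np.array(c["t"])
def proj(cam,P):
    K,R,t=cam;p=(R@np.atleast_2d(P).T).T+t;q=(K@p.T).T;return q[:,:2]/q[:,2:]
def ray(cam,px,z):
    K,R,t=cam;o=-R.T@t;px=np.atleast_2d(px)
    d=(R.T@np.linalg.inv(K)@np.c_[px,np.ones(len(px))].T).T
    s=(z-o[2])/d[:,2];return o+d*s[:,None]
def tri(c1,p1,c2,p2):
    P=[c[0]@np.c_[c[1],c[2]] for c in (c1,c2)]
    X=cv2.triangulatePoints(P[0],P[1],np.float64(p1).reshape(2,1),np.float64(p2).reshape(2,1));return (X[:3]/X[3]).ravel()
def crop(src,dst,x0,x1,y0,y1,k):
    im=cv2.imread(src)[y0:y1,x0:x1];cv2.imwrite(dst,cv2.resize(im,None,fx=k,fy=k,interpolation=cv2.INTER_CUBIC))
E
python3 - <<'E'
from h import *
crop("pics/scene0.png","pics/s0c.png",140,400,150,320,3)
crop("pics/side0.png","pics/d0c.png",230,430,150,280,4)
E
```

```text
(no output)
```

View pics/s0c.png

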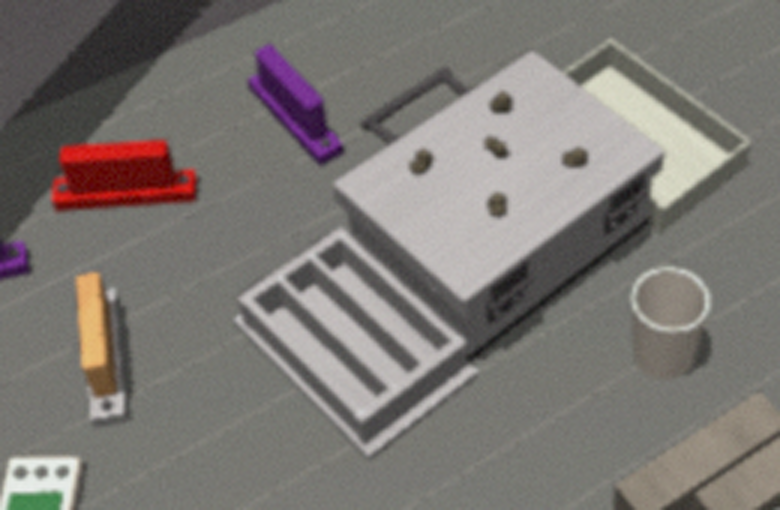

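View pics/d0c.png

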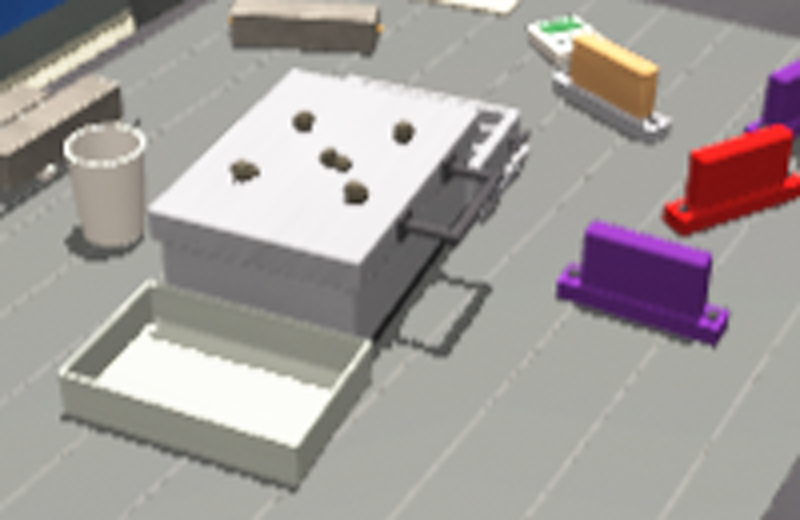

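```bash
python3 - <<'E'
from h import *
S=camRt("scene");D=camRt("side")
s=lambda p:np.array(p,float)/3+[140,150]
d=lambda p:np.array(p,float)/4+[230,150]
lx,ly=[-.093,.091],128e-3
loc=np.array([[-.093,-.128],[-.093,.128],[.091,.128],[.091,-.128]])
cs=ray(S,s([(335,185),(535,52),(663,155),(468,296)]),.116)
cd=ray(D,d([(520,108),(360,265),(150,212),(293,70)]),.116)
def fit(P):
    Q=P[:,:2];a=loc-loc.mean(0);b=Q-Q.mean(0)
    th=np.arctan2((a[:,0]*b[:,1]-a[:,1]*b[:,0]).sum(),(a*b).sum())
    R=np.array([[np.cos(th),-np.sin(th)],[np.sin(th),np.cos(th)]])
    o=Q.mean(0)-R@loc.mean(0);print("box",o,th,np.abs(loc@R.T+o-Q).max())
    return o,th
for P in(cs,cd,(cs+cd)/2):o,th=fit(P)
R=np.array([[np.cos(th),-np.sin(th)],[np.sin(th),np.cos(th)]])
cr=[((500,102),(355,192)),((421,162),(403,132)),((497,147),(336,160)),((574,157),(244,171)),((497,205),(304,121))]
for a,b in cr:
    pa=ray(S,s(a),.124)[0,:2];pb=ray(D,d(b),.124)[0,:2];print("crumb",pa,pb,"box",((pa+pb)/2-o)@R)
# scraper grip top corners ends
for z,pts in((.072,[(90,274),(105,393)]),(.018,[(113,292),(125,413),(90,417)])): print("sc",z,ray(S,s(pts),z)[:,:2])
for z,pts in((.072,[(575,38),(658,70)]),(.018,[(553,78),(655,135),(668,123)])): print("scd",z,ray(D,d(pts),z)[:,:2])
# decoy purple, red, mould etc.
print("purple",ray(S,s([(262,88),(330,155)]),.0)[:,:2],"red",ray(S,s([(55,205),(195,195)]),0)[:,:2])
print("timer",ray(S,[[152,315]],.02),"beaker",ray(S,s([(668,350)]),0.0))
E
```

```text
box [ 0.59330368 -0.03725218] 0.13555389252918904 0.006589976360273808
box [ 0.57690138 -0.03901551] 0.12287874371137009 0.016523160004982274
box [ 0.58510258 -0.03813406] 0.1289986701597747 0.007406304556563548
crumb [0.52832574 0.00418858] [0.52552167 0.00697286] box [-0.05207196  0.05083576]
crumb [ 0.54899614 -0.09919626] [ 0.54177954 -0.09263424] box [-0.0468178  -0.05219215]
crumb [ 0.57406711 -0.03073626] [ 0.56475895 -0.0255858 ] box [-0.01427625  0.01190849]
crumb [0.62533436 0.0212721 ] [0.6183856  0.02743458] box [0.04449044 0.05723969]
crumb [ 0.63172004 -0.07034089] [ 0.62277898 -0.064498  ] box [ 0.03802943 -0.03446389]
sc 0.072 [[ 0.45125208 -0.39731914]
 [ 0.5754626  -0.44072845]]
sc 0.018 [[ 0.44010439 -0.38056558]
 [ 0.56754867 -0.4292166 ]
 [ 0.55351196 -0.45637781]]
scd 0.072 [[ 0.5374405  -0.41981723]
 [ 0.43940631 -0.39963995]]
scd 0.018 [[ 0.56060174 -0.42418976]
 [ 0.4247368  -0.37115516]
 [ 0.42320979 -0.39938257]]
purple [[ 0.27054314 -0.13008171]
 [ 0.39464484 -0.11857296]] red [[ 0.29454107 -0.3788007 ]
 [ 0.36302819 -0.2577581 ]]
timer [[ 0.59937633 -0.52687424  0.02      ]] beaker [[0.78467224 0.01838666 0.        ]]
```

```bash
cat >> h.py <<'E'
def down(yaw):
    # tool x = -z world, tool y = (cos yaw, sin yaw,0)
    y=np.array([np.cos(yaw),np.sin(yaw),0]);x=np.array([0,0,-1.]);return np.c_[x,y,np.cross(x,y)]
def plan(p,Rt,op,n=None,p0=None,R0=None,vmax=.9):
    st=read_state()
    p0=st["ee_pos"] if p0 is None else p0
    R0=Ro.from_quat(st["eef_rot"]).as_matrix() if R0 is None else R0
    rv=Ro.from_matrix(R0.T@Rt).as_rotvec();ang=np.degrees(np.linalg.norm(rv))
    d=np.array(p)-p0
    m=max(1,int(np.ceil(max(ang/6.5,np.linalg.norm(d)/(.025*vmax)))));n=n or m
    rows=[];R=R0.copy();dr=Ro.from_rotvec(rv/n)
    for i in range(n):
        t=R.T@(d/n)/.025;rows.append(np.r_[rv/n/np.radians(45),t,op])
        R=R@dr.as_matrix()
    rows=np.array(rows)
    print("n",n,"dpos",np.round(d,4),"ang",round(ang,1))
    for r in rows: print(", ".join(f"{v:.2f}" for v in r)+",")
E
python3 - <<'E'
from h import *
st=read_state();R=Ro.from_quat(st["eef_rot"]).as_matrix();print(R.round(3)); print("yaw",np.arctan2(R[1,1],R[0,1]))
for c in [.36,0]: pass
# scraper yaw -0.36 => its y axis at 1.21 or -1.93
for y in (1.21,-1.93): print(y-np.arctan2(R[1,1],R[0,1]))
plan([.44,-.40,.26],down(1.21),1)
E
```

```text
[[-0.001  0.435 -0.901]
 [ 0.001 -0.901 -0.435]
 [-1.    -0.001  0.   ]]
yaw -1.1209693495781892
2.330969349578189
-0.8090306504218108
n 21 dpos [0.1684 0.1626 0.016 ] ang 133.6
-0.14, -0.00, 0.00, -0.03, -0.14, -0.42, 1.00,
-0.14, -0.00, 0.00, -0.03, -0.09, -0.44, 1.00,
-0.14, -0.00, 0.00, -0.03, -0.04, -0.44, 1.00,
-0.14, -0.00, 0.00, -0.03, 0.01, -0.45, 1.00,
-0.14, -0.00, 0.00, -0.03, 0.06, -0.44, 1.00,
-0.14, -0.00, 0.00, -0.03, 0.10, -0.43, 1.00,
-0.14, -0.00, 0.00, -0.03, 0.15, -0.42, 1.00,
-0.14, -0.00, 0.00, -0.03, 0.20, -0.40, 1.00,
-0.14, -0.00, 0.00, -0.03, 0.24, -0.38, 1.00,
-0.14, -0.00, 0.00, -0.03, 0.28, -0.35, 1.00,
-0.14, -0.00, 0.00, -0.03, 0.32, -0.31, 1.00,
-0.14, -0.00, 0.00, -0.03, 0.35, -0.28, 1.00,
-0.14, -0.00, 0.00, -0.03, 0.38, -0.24, 1.00,
-0.14, -0.00, 0.00, -0.03, 0.40, -0.19, 1.00,
-0.14, -0.00, 0.00, -0.03, 0.42, -0.15, 1.00,
-0.14, -0.00, 0.00, -0.03, 0.43, -0.10, 1.00,
-0.14, -0.00, 0.00, -0.03, 0.44, -0.05, 1.00,
-0.14, -0.00, 0.00, -0.03, 0.45, -0.00, 1.00,
-0.14, -0.00, 0.00, -0.03, 0.44, 0.05, 1.00,
-0.14, -0.00, 0.00, -0.03, 0.44, 0.10, 1.00,
-0.14, -0.00, 0.00, -0.03, 0.42, 0.14, 1.00,
```

```bash
python3 - <<'E'
from h import *
plan([.51,-.41,.27],down(-1.93),1)
E
```

```text
n 13 dpos [0.2384 0.1526 0.026 ] ang 46.4
0.08, 0.00, 0.00, -0.08, -0.10, -0.86, 1.00,
0.08, 0.00, 0.00, -0.08, -0.16, -0.86, 1.00,
0.08, 0.00, 0.00, -0.08, -0.21, -0.85, 1.00,
0.08, 0.00, 0.00, -0.08, -0.26, -0.83, 1.00,
0.08, 0.00, 0.00, -0.08, -0.31, -0.81, 1.00,
0.08, 0.00, 0.00, -0.08, -0.36, -0.79, 1.00,
0.08, 0.00, 0.00, -0.08, -0.41, -0.77, 1.00,
0.08, 0.00, 0.00, -0.08, -0.46, -0.74, 1.00,
0.08, 0.00, 0.00, -0.08, -0.50, -0.71, 1.00,
0.08, 0.00, 0.00, -0.08, -0.55, -0.68, 1.00,
0.08, 0.00, 0.00, -0.08, -0.59, -0.64, 1.00,
0.08, 0.00, 0.00, -0.08, -0.63, -0.60, 1.00,
0.08, 0.00, 0.00, -0.08, -0.66, -0.56, 1.00,
```

Emit:
arm_command --targets '[0.08,0,0,-0.08,-0.1,-0.86,1,0.08,0,0,-0.08,-0.16,-0.86,1,0.08,0,0,-0.08,-0.21,-0.85,1,0.08,0,0,-0.08,-0.26,-0.83,1,0.08,0,0,-0.08,-0.31,-0.81,1,0.08,0,0,-0.08,-0.36,-0.79,1,0.08,0,0,-0.08,-0.41,-0.77,1,0.08,0,0,-0.08,-0.46,-0.74,1,0.08,0,0,-0.08,-0.5,-0.71,1,0.08,0,0,-0.08,-0.55,-0.68,1,0.08,0,0,-0.08,-0.59,-0.64,1,0.08,0,0,-0.08,-0.63,-0.6,1]'

```text
time: 1.15
ee_pos: [0.4963, -0.4237, 0.2634]
eef_rot: [-0.693, 0.122, 0.7, 0.125]
ft_force: [0.2, -0.9, -0.1]
width: 0.0873
```

Emit:
arm_command --targets '[0.08,0,0,-0.08,-0.66,-0.56,1,0,0,0,0,0,0,1]'

```text
time: 1.32
ee_pos: [0.5202, -0.408, 0.2646]
eef_rot: [-0.689, 0.143, 0.695, 0.148]
ft_force: [-0.4, 0.7, 0.7]
width: 0.087
```

```bash
python3 - <<'E'
from h import *
st=read_state();print({k:np.round(v,3) for k,v in st.items()})
im=camera("wrist");cv2.imwrite("pics/w1.png",im[:,:,::-1]);np.save("st1.npy",st)
E
```

```text
{'time': np.float64(1.317), 'joint_positions': array([ 0.652,  0.413, -0.077,  1.31 ,  0.029,  1.431, -1.408]), 'joint_vel': array([ 0.019, -0.006,  0.027,  0.025,  0.013,  0.001,  0.088]), 'joint_torque': array([  3.566, -67.882,   3.179, -40.355,   0.632,   0.147,  -1.888]), 'ee_pos': array([ 0.52 , -0.408,  0.265]), 'eef_rot': array([-0.689,  0.143,  0.695,  0.148]), 'ft_force': array([-0.387,  0.711,  0.718]), 'torque': array([ 0.091, -0.042, -0.002]), 'width': np.float64(0.087)}
```

View pics/w1.png

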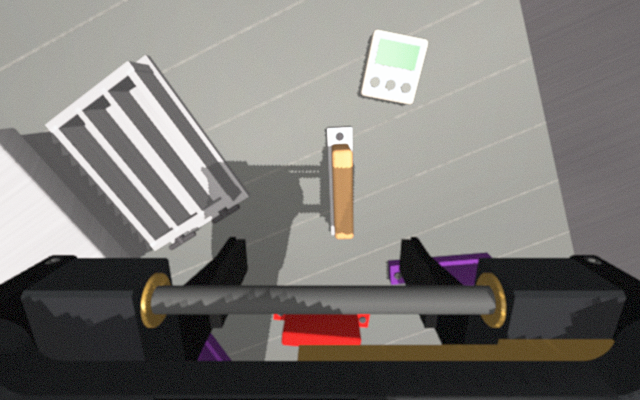

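```bash
python3 - <<'E'
from h import *
crop("pics/w1.png","pics/w1c.png",300,380,115,250,4)
E
```

```text
(no output)
```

View pics/w1c.png

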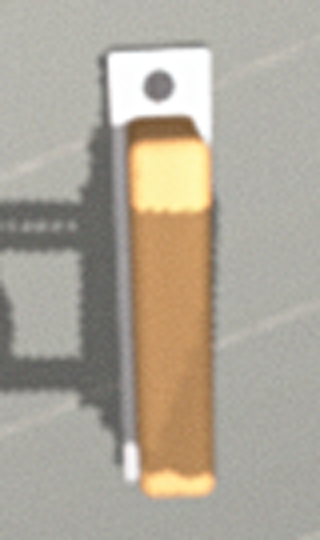

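```bash
python3 - <<'E'
from h import *
st=np.load("st1.npy",allow_pickle=True).item();W=camRt("wrist",st)
w=lambda p:np.array(p,float)/4+[300,115]
g=ray(W,w([(130,138),(210,138),(215,495),(142,495)]),.072)[:,:2]
print(g, "len",np.linalg.norm((g[0]+g[1]-g[2]-g[3])/2),"wid",np.linalg.norm(g[0]-g[1]),np.linalg.norm(g[2]-g[3]))
c=g.mean(0);v=(g[2]+g[3]-g[0]-g[1])/2;print("c",c,"dir",np.arctan2(v[1],v[0]))
f=ray(W,w([(108,50),(210,48),(125,480)]),.018)[:,:2];print(f)
u=f[0]-f[2];print("foot L",np.linalg.norm(u),"W",np.linalg.norm(f[0]-f[1]),"dir",np.arctan2(u[1],u[0])); print("foot centre",(f[1]+f[2])/2)
# wider: box in wrist? corners
E
```

```text
[[ 0.54548279 -0.42876445]
 [ 0.53705375 -0.44792076]
 [ 0.44143818 -0.41061107]
 [ 0.44984755 -0.39142076]] len 0.10265232686252239 wid 0.020928751119869735 0.02095199049890469
c [ 0.49345557 -0.41967926] dir 2.7694390607617874
[[ 0.56360674 -0.43081526]
 [ 0.55190644 -0.45882809]
 [ 0.43296734 -0.38000223]]
foot L 0.14017352264063884 W 0.0303581283518679 dir -0.37094989311535476
foot centre [ 0.49243689 -0.41941516]
```

```bash
python3 - <<'E'
from h import *
plan([.493,-.4195,.062],down(-1.943),1)
E
```

```text
n 10 dpos [-0.0254 -0.01   -0.2024] ang 2.4
-0.01, 0.00, 0.00, 0.81, 0.08, 0.07, 1.00,
-0.01, 0.00, 0.00, 0.81, 0.08, 0.07, 1.00,
-0.01, 0.00, 0.00, 0.81, 0.08, 0.07, 1.00,
-0.01, 0.00, 0.00, 0.81, 0.08, 0.07, 1.00,
-0.01, 0.00, 0.00, 0.81, 0.08, 0.07, 1.00,
-0.01, 0.00, 0.00, 0.81, 0.08, 0.07, 1.00,
-0.01, 0.00, 0.00, 0.81, 0.08, 0.08, 1.00,
-0.01, 0.00, 0.00, 0.81, 0.08, 0.08, 1.00,
-0.01, 0.00, 0.00, 0.81, 0.08, 0.08, 1.00,
-0.01, 0.00, 0.00, 0.81, 0.07, 0.08, 1.00,
```

Emit:
arm_command --targets '[-0.02,0,0,0.8,0.16,0.15,1,-0.02,0,0,0.8,0.16,0.15,1,-0.02,0,0,0.8,0.16,0.15,1,0,0,0,0.8,0.16,0.15,1,0,0,0,0.8,0.16,0.15,1,0,0,0,0.8,0,0,1,0,0,0,0.8,0,0,1,0,0,0,0.6,0,0,1,0,0,0,0,0,0,1]' --newtons 40

```text
time: 2.12
ee_pos: [0.4831, -0.4263, 0.1023]
eef_rot: [-0.691, 0.126, 0.7, 0.128]
ft_force: [0.5, 0.2, -1.0]
width: 0.0869
```

```bash
python3 - <<'E'
from h import *
plan([.493,-.4195,.062],down(-1.943),1)
E
```

```text
n 2 dpos [ 0.0099  0.0068 -0.0403] ang 1.0
0.01, 0.01, -0.00, 0.80, -0.20, -0.15, 1.00,
0.01, 0.01, -0.00, 0.81, -0.20, -0.14, 1.00,
```

Emit:
arm_command --targets '[0.02,0,0,0,-0.35,-0.28,1,0,0,0,0.4,0,0,1,0,0,0,0.5,0,0,1,0,0,0,0.5,0,0,1,0,0,0,0,0,0,1]'

```text
time: 2.53
ee_pos: [0.4888, -0.4239, 0.0654]
eef_rot: [-0.689, 0.133, 0.7, 0.133]
ft_force: [-0.4, -0.5, -0.5]
width: 0.0869
```

```bash
python3 - <<'E'
from h import *
plan([.493,-.4195,.062],down(-1.943),1)
E
```

```text
n 1 dpos [ 0.0042  0.0044 -0.0034] ang 0.9
-0.01, 0.02, -0.00, 0.14, -0.22, -0.09, 1.00,
```

Emit:
arm_command --targets '[0,0.01,0,0.15,-0.25,-0.12,1,0,0,0,0,0,0,1,0,0,0,0,0,0,0,0,0,0,0,0,0,0,0,0,0,0,0,0,0,0,0,0,0,0,0,0,0,0,0,0,0,0,0,0,0,0,0,0,0,0]'

```text
time: 3.2
ee_pos: [0.4941, -0.4198, 0.0624]
eef_rot: [-0.693, 0.134, 0.696, 0.132]
ft_force: [-0.6, 0.1, -0.4]
width: 0.0546
```

```bash
python3 - <<'E'
from h import *
st=read_state();print(st["ee_pos"],st["width"],st["ft_force"],Ro.from_quat(st["eef_rot"]).as_matrix().round(3))
E
```

```text
[ 0.49409492 -0.41984617  0.06235908] 0.05458895466314522 [-0.60732426  0.11848912 -0.39889482] [[-0.005 -0.369 -0.929]
 [-0.002 -0.929  0.369]
 [-1.     0.004  0.004]]
```

Emit:
arm_command --targets '[0,0,0,0,0,0,0,0,0,0,0,0,0,0,0,0,0,0,0,0,0,0,0,0,0,0,0,0,0,0,0,0,0,0,0,0,0,0,0,0,0,0,0,0,0,0,0,0,0]'

```text
time: 3.78
ee_pos: [0.4943, -0.42, 0.0628]
eef_rot: [-0.693, 0.134, 0.696, 0.132]
ft_force: [0.1, 0.4, -0.3]
width: 0.0217
```

```bash
python3 - <<'E'
from h import *
st=read_state();print(st["ee_pos"],st["width"])
plan([.51,-.36,.32],down(-1.943),0)
E
```

```text
[ 0.49425033 -0.42001818  0.06278338] 0.021743042459683476
n 12 dpos [0.0157 0.06   0.2572] ang 0.5
-0.00, 0.00, -0.00, -0.86, -0.20, 0.03, 0.00,
-0.00, 0.00, -0.00, -0.86, -0.20, 0.03, 0.00,
-0.00, 0.00, -0.00, -0.86, -0.20, 0.03, 0.00,
-0.00, 0.00, -0.00, -0.86, -0.20, 0.03, 0.00,
-0.00, 0.00, -0.00, -0.86, -0.20, 0.03, 0.00,
-0.00, 0.00, -0.00, -0.86, -0.20, 0.03, 0.00,
-0.00, 0.00, -0.00, -0.86, -0.20, 0.03, 0.00,
-0.00, 0.00, -0.00, -0.86, -0.20, 0.03, 0.00,
-0.00, 0.00, -0.00, -0.86, -0.20, 0.03, 0.00,
-0.00, 0.00, -0.00, -0.86, -0.20, 0.02, 0.00,
-0.00, 0.00, -0.00, -0.86, -0.20, 0.02, 0.00,
-0.00, 0.00, -0.00, -0.86, -0.21, 0.02, 0.00,
```

Emit:
arm_command --targets '[0,0,0,-0.86,0,0,0,0,0,0,-0.86,0,0,0,0,0,0,-0.86,-0.2,0,0,0,0,0,-0.86,-0.2,0,0,0,0,0,-0.86,-0.2,0,0,0,0,0,-0.86,-0.2,0,0,0,0,0,-0.86,-0.2,0,0,0,0,0,-0.86,-0.2,0,0,0,0,0,-0.86,-0.2,0,0,0,0,0,-0.86,-0.2,0,0,0,0,0,-0.86,-0.2,0,0,0,0,0,0,0,0,0]'

```text
time: 4.78
ee_pos: [0.5088, -0.3738, 0.301]
eef_rot: [-0.687, 0.132, 0.702, 0.135]
ft_force: [1.6, 0.0, -2.0]
width: 0.0216
```

```bash
python3 - <<'E'
from h import *
st=read_state();np.save("st2.npy",st);print(st["ee_pos"],st["width"],st["ft_force"],st["joint_positions"].round(2))
im=camera("wrist");cv2.imwrite("pics/w2.png",im[:,:,::-1])
# scene: lid mask enlarged
a=cv2.imread("pics/scene0.png")
cv2.imwrite("pics/lid_s.png",cv2.resize(a[160:260,240:370],None,fx=6,fy=6,interpolation=cv2.INTER_CUBIC))
a=cv2.imread("pics/side0.png")
cv2.imwrite("pics/lid_d.png",cv2.resize(a[160:225,260:365],None,fx=7,fy=7,interpolation=cv2.INTER_CUBIC))
E
```

```text
[ 0.50879291 -0.37377831  0.30098115] 0.021574350455913494 [ 1.59056206  0.0333935  -2.03942081] [ 0.63  0.34 -0.09  1.33  0.03  1.49 -1.41]
```

View pics/w2.png

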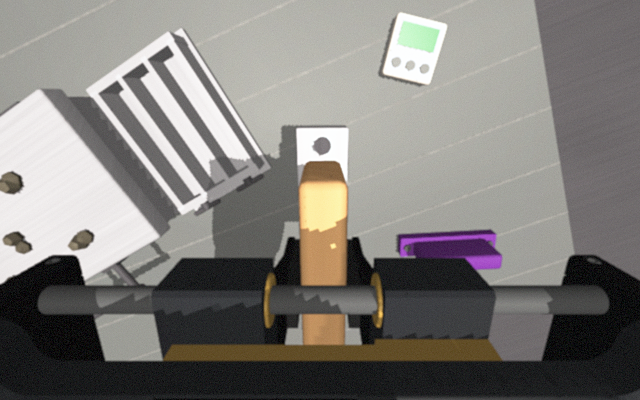

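View pics/lid_d.png

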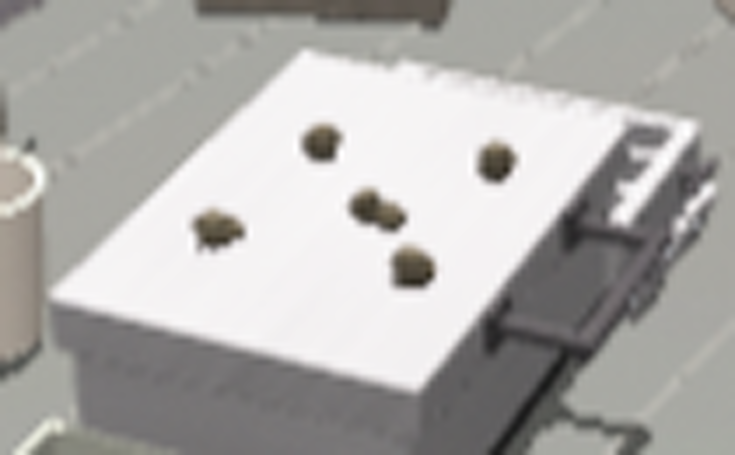

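View pics/lid_s.png

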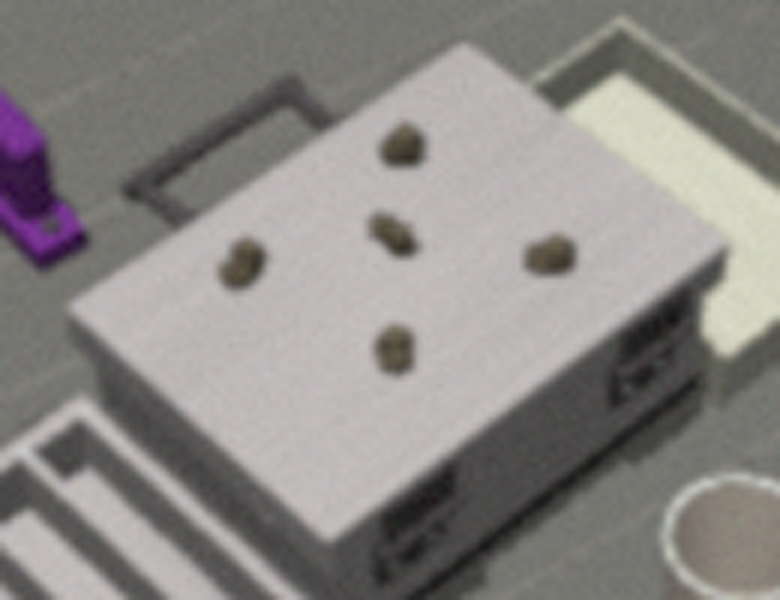

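```bash
python3 - <<'E'
from h import *
crop("pics/w2.png","pics/w2c.png",0,180,80,300,3)
E
```

```text
(no output)
```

View pics/w2c.png

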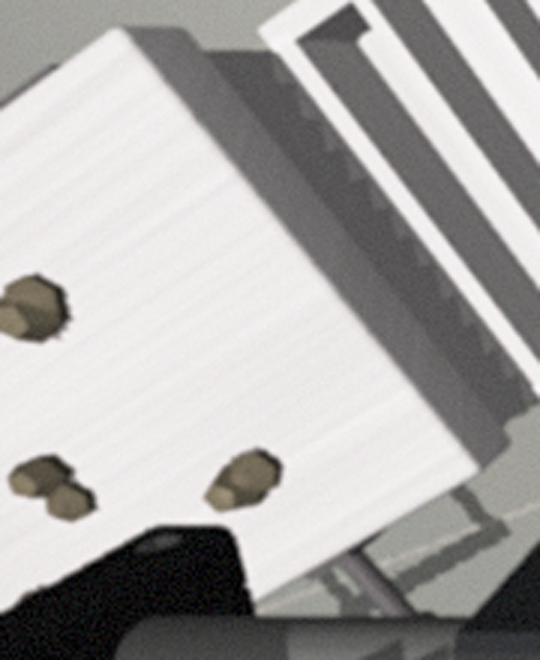

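Corners in the wrist crop: back-right at (118,28) and front-right at (478,468).

```bash
python3 - <<'E'
from h import *
S=camRt("scene");D=camRt("side");W=camRt("wrist",np.load("st2.npy",allow_pickle=True).item())
FR,FL,BL,BR=[-.093,-.128],[-.093,.128],[.091,.128],[.091,-.128]
def fit(loc,Q):
    loc=np.array(loc);Q=Q[:,:2]
    a=loc-loc.mean(0);b=Q-Q.mean(0)
    th=np.arctan2((a[:,0]*b[:,1]-a[:,1]*b[:,0]).sum(),(a*b).sum())
    R=np.array([[np.cos(th),-np.sin(th)],[np.sin(th),np.cos(th)]])
    o=Q.mean(0)-R@loc.mean(0);print("box",o.round(4),th.round(4),((loc@R.T+o-Q)*1e3).round(1).tolist());return o,th
s=ray(S,np.array([(70,307),(465,43),(727,245),(330,543)])/6+[240,160],.116)
d=ray(D,np.array([(625,125),(420,390),(50,298),(303,50)])/7+[260,160],.116)
w=ray(W,np.array([(478,468),(118,28)])/3+[0,80],.116)
fit([FR,FL,BL,BR],s);fit([FR,FL,BL,BR],d);fit([FR,BR],w)
o,th=fit([FR,FL,BL,BR]*2+[FR,BR]*2,np.r_[s,d,w,w])
R=np.array([[np.cos(th),-np.sin(th)],[np.sin(th),np.cos(th)]])
np.savez("box.npz",o=o,th=th)
ss=lambda p:np.array(p,float)/6+[240,160]
dd=lambda p:np.array(p,float)/7+[260,160]
cr=[((403,146),(412,267)),((242,264),(496,161)),((393,234),(376,209)),((549,255),(217,229)),((396,349),(322,142))]
for a,b in cr:
    pa=ray(S,ss(a),.124)[0,:2];pb=ray(D,dd(b),.124)[0,:2];print("crumb box",((pa-o)@R*1e3).round(),((pb-o)@R*1e3).round())
for p in [(32,308),(52,488),(245,480)]:
    pa=ray(W,np.array(p)/3+[0,80],.124)[0,:2];print("w",((pa-o)@R*1e3).round())
E
```

```text
box [ 0.5927 -0.0382] 0.1396 [[-1.3, -2.8], [-1.3, 1.6], [1.3, 2.9], [1.3, -1.7]]
box [ 0.5854 -0.0343] 0.1397 [[-1.3, -5.9], [-1.0, 2.8], [2.3, 1.4], [-0.0, 1.6]]
box [ 0.5869 -0.0386] 0.143 [[-2.3, -0.3], [2.3, 0.3]]
box [ 0.5886 -0.037 ] 0.1375 [[-5.7, -1.5], [-5.2, 3.0], [-2.5, 4.0], [-3.0, -0.7], [1.5, -8.4], [2.4, 0.4], [5.8, -1.4], [2.9, -1.3], [-1.4, 1.6], [3.3, 1.3], [-1.4, 1.6], [3.3, 1.3]]
crumb box [-52.  49.] [-57.  53.]
crumb box [-48. -56.] [-54. -49.]
crumb box [-14.   8.] [-21.  14.]
crumb box [45. 53.] [38. 60.]
crumb box [ 38. -38.] [ 30. -32.]
w [ 33. -41.]
w [-20.   6.]
w [-52. -58.]
```

```bash
cat >> h.py <<'E'
BO=np.array([.587,-.038]);BT=.140
BR_=np.array([[np.cos(BT),-np.sin(BT)],[np.sin(BT),np.cos(BT)]])
def bw(x,y): return BO+BR_@[x,y]
def wb(p): return (np.array(p)[:2]-BO)@BR_
E
python3 - <<'E'
from h import *
p=bw(-.006,-.102);print(p)
plan([*p,.26],down(BT-np.pi/2),0)
E
```

```text
[ 0.5952921  -0.13983929]
n 12 dpos [ 0.0873  0.2343 -0.0385] ang 29.8
-0.06, 0.00, 0.00, 0.13, -0.83, 0.02, 0.00,
-0.06, 0.00, 0.00, 0.13, -0.83, -0.02, 0.00,
-0.06, 0.00, 0.00, 0.13, -0.83, -0.06, 0.00,
-0.06, 0.00, 0.00, 0.13, -0.83, -0.09, 0.00,
-0.06, 0.00, 0.00, 0.13, -0.82, -0.13, 0.00,
-0.06, 0.00, 0.00, 0.13, -0.82, -0.16, 0.00,
-0.06, 0.00, 0.00, 0.13, -0.81, -0.20, 0.00,
-0.06, 0.00, 0.00, 0.13, -0.80, -0.23, 0.00,
-0.06, 0.00, 0.00, 0.13, -0.79, -0.27, 0.00,
-0.06, 0.00, 0.00, 0.13, -0.78, -0.30, 0.00,
-0.06, 0.00, 0.00, 0.13, -0.76, -0.33, 0.00,
-0.06, 0.00, 0.00, 0.13, -0.75, -0.37, 0.00,
```

Emit:
arm_command --targets '[-0.06,0,0,0.1,-0.83,0.02,0,-0.06,0,0,0.1,-0.83,-0.02,0,-0.06,0,0,0.1,-0.83,-0.06,0,-0.06,0,0,0.1,-0.83,-0.09,0,-0.06,0,0,0.1,-0.82,-0.13,0,-0.06,0,0,0.1,-0.82,-0.16,0,-0.06,0,0,0.1,-0.81,-0.2,0,-0.06,0,0,0.1,-0.8,-0.23,0,-0.06,0,0,0.1,-0.79,-0.27,0,-0.06,0,0,0.1,-0.7,-0.3,0,-0.06,0,0,0.1,-0.5,-0.3,0,0,0,0,0,0,0,0]'

```text
time: 5.83
ee_pos: [0.5834, -0.1424, 0.2589]
eef_rot: [-0.692, -0.074, 0.715, -0.062]
ft_force: [-0.1, 0.1, -3.6]
width: 0.0216
```

```bash
python3 - <<'E'
from h import *
p=bw(-.006,-.102)
plan([*p,.20],down(BT-np.pi/2),0)
E
```

```text
n 3 dpos [ 0.0118  0.0025 -0.0589] ang 3.7
0.02, 0.01, 0.01, 0.78, 0.01, -0.19, 0.00,
0.02, 0.01, 0.01, 0.78, 0.01, -0.18, 0.00,
0.02, 0.01, 0.01, 0.78, -0.00, -0.17, 0.00,
```

Emit:
arm_command --targets '[0.04,0.01,0.01,0.3,0,-0.4,0,0.03,0.01,0.01,0.6,0,-0.3,0,0,0.01,0.01,0.8,0,0,0,0,0,0,0.6,0,0,0,0,0,0,0,0,0,0,0,0,0,0,0,0,0]'

```text
time: 6.33
ee_pos: [0.603, -0.1369, 0.1997]
eef_rot: [-0.704, -0.049, 0.706, -0.054]
ft_force: [0.2, -0.5, -2.4]
width: 0.0217
```

```bash
python3 - <<'E'
from h import *
p=bw(-.006,-.102)
plan([*p,.181],down(BT-np.pi/2),0)
for n in("scene","side"): cv2.imwrite(f"pics/{n}3.png",camera(n)[:,:,::-1])
crop("pics/scene3.png","pics/s3c.png",200,390,100,280,3)
crop("pics/side3.png","pics/d3c.png",240,390,120,270,4)
E
```

```text
n 1 dpos [-0.0077 -0.003  -0.0187] ang 0.6
0.01, 0.00, -0.01, 0.75, 0.07, 0.32, 0.00,
```

View pics/s3c.png

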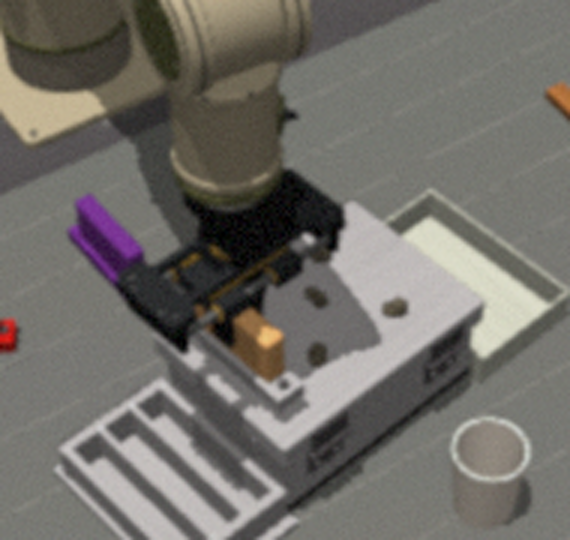

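View pics/d3c.png

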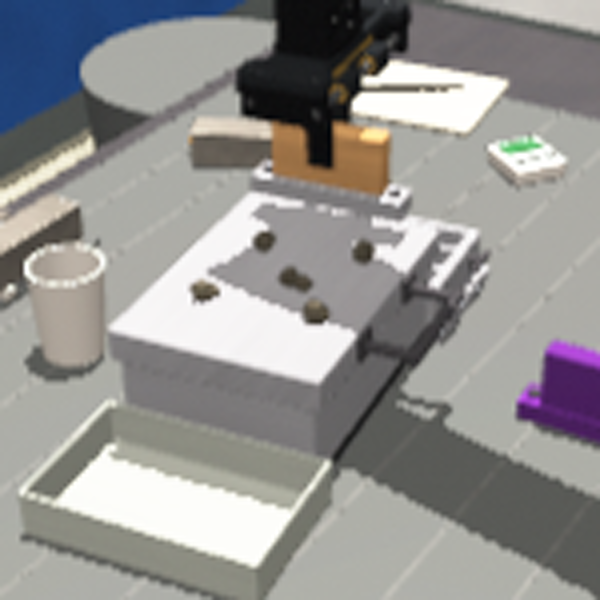

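Emit:
arm_command --targets '[0.01,0,0,0,0.08,0.35,0,0,0,0,0.35,0,0,0,0,0,0,0.35,0,0,0,0,0,0,0,0,0,0,0,0,0,0,0,0,0]'

```text
time: 6.85
ee_pos: [0.595, -0.1422, 0.1847]
eef_rot: [0.706, 0.044, -0.705, 0.051]
ft_force: [-0.2, -0.0, -3.4]
width: 0.022
```

```bash
python3 - <<'E'
from h import *
p=bw(-.006,-.102)
plan([*p,.181],down(BT-np.pi/2),0)
E
```

```text
n 1 dpos [ 0.0003  0.0024 -0.0037] ang 0.6
-0.01, -0.00, -0.01, 0.15, -0.09, -0.02, 0.00,
```

Emit:
arm_command --targets '[0,0,0,0.12,-0.1,0,0,0,0,0,0,-0.2,0,0,0,0,0,0,-0.3,0,0,0,0,0,0,-0.3,0,0,0,0,0,0,-0.3,0,0,0,0,0,0,-0.3,0,0,0,0,0,0,-0.3,0,0,0,0,0,0,-0.3,0,0,0,0,0,0,-0.3,0,0]'

```text
time: 7.6
ee_pos: [0.5865, -0.0766, 0.1813]
eef_rot: [0.707, 0.044, -0.704, 0.051]
ft_force: [-0.3, -0.0, -3.0]
width: 0.0218
```

```bash
cat >> h.py <<'E'
def pushplan(x,y,z,op=0,n=None):
    st=read_state();print("box xy",wb(st["ee_pos"]).round(4),"z",st["ee_pos"][2].round(4),st["ft_force"].round(1))
    plan([*bw(x,y),z],down(BT-np.pi/2),op,n=n)
E
python3 - <<'E'
from h import *
st=read_state()
pushplan(-.006,0.02,.181,n=10)
E
```

```text
box xy [-0.0059 -0.0382] z 0.1813 [-0.3 -0.  -3. ]
n 10 dpos [-0.0082  0.0576 -0.0003] ang 0.6
-0.00, -0.00, -0.00, -0.00, -0.23, 0.00, 0.00,
-0.00, -0.00, -0.00, -0.00, -0.23, 0.00, 0.00,
-0.00, -0.00, -0.00, -0.00, -0.23, 0.00, 0.00,
-0.00, -0.00, -0.00, -0.00, -0.23, 0.00, 0.00,
-0.00, -0.00, -0.00, -0.00, -0.23, 0.00, 0.00,
-0.00, -0.00, -0.00, -0.00, -0.23, 0.00, 0.00,
-0.00, -0.00, -0.00, 0.00, -0.23, 0.00, 0.00,
-0.00, -0.00, -0.00, 0.00, -0.23, 0.00, 0.00,
-0.00, -0.00, -0.00, 0.00, -0.23, 0.00, 0.00,
-0.00, -0.00, -0.00, 0.00, -0.23, 0.00, 0.00,
```

Emit:
arm_command --targets '[0,0,0,0,-0.3,0,0,0,0,0,0.02,-0.3,0,0,0,0,0,0.02,-0.3,0,0,0,0,0,0,-0.3,0,0,0,0,0,0,-0.3,0,0,0,0,0,0,-0.3,0,0,0,0,0,0,-0.3,0,0]'

```text
time: 8.18
ee_pos: [0.5786, -0.0188, 0.1799]
eef_rot: [0.707, 0.044, -0.704, 0.051]
ft_force: [0.3, -0.7, -2.9]
width: 0.0218
```

```bash
python3 - <<'E'
from h import *
pushplan(-.006,0.125,.181)
for n in("scene","side"): cv2.imwrite(f"pics/{n}4.png",camera(n)[:,:,::-1])
crop("pics/scene4.png","pics/s4c.png",200,390,100,280,3)
crop("pics/side4.png","pics/d4c.png",240,390,120,270,4)
E
```

```text
box xy [-0.0056  0.0202] z 0.1799 [ 0.3 -0.7 -2.9]
n 5 dpos [-0.015   0.1037  0.0011] ang 0.7
-0.00, -0.00, -0.00, -0.02, -0.84, 0.01, 0.00,
-0.00, -0.00, -0.00, -0.02, -0.84, 0.01, 0.00,
-0.00, -0.00, -0.00, -0.01, -0.84, 0.00, 0.00,
-0.00, -0.00, -0.00, -0.01, -0.84, 0.00, 0.00,
-0.00, -0.00, -0.00, -0.01, -0.84, 0.00, 0.00,
```

View pics/d4c.png

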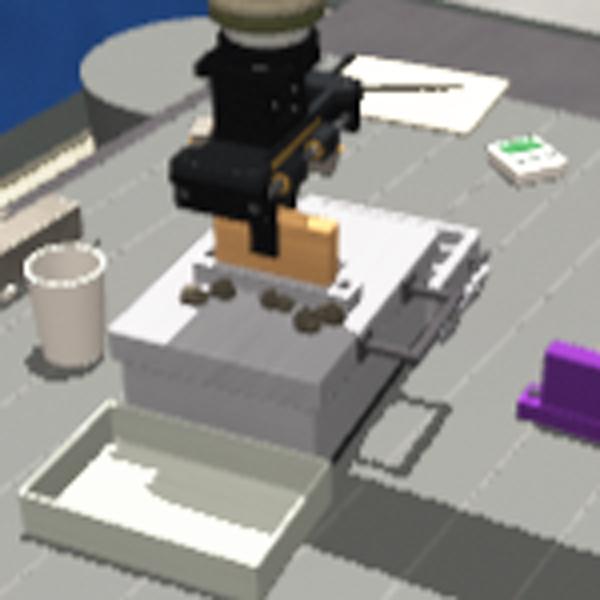

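Emit:
arm_command --targets '[0,0,0,-0.02,-0.3,0,0,0,0,0,-0.02,-0.3,0,0,0,0,0,0,-0.3,0,0,0,0,0,0,-0.3,0,0,0,0,0,0,-0.3,0,0,0,0,0,0,-0.3,0,0,0,0,0,0,-0.3,0,0,0,0,0,0,-0.3,0,0]'

```text
time: 8.95
ee_pos: [0.5698, 0.0452, 0.1803]
eef_rot: [0.707, 0.044, -0.704, 0.051]
ft_force: [0.1, -0.7, -2.9]
width: 0.0219
```

```bash
python3 - <<'E'
from h import *
pushplan(-.006,0.125,.181,n=8)
for n in("scene","side"): cv2.imwrite(f"pics/{n}5.png",camera(n)[:,:,::-1])
crop("pics/side5.png","pics/d5c.png",240,390,120,270,4)
E
```

```text
box xy [-0.0054  0.0848] z 0.1803 [ 0.1 -0.7 -2.9]
n 8 dpos [-0.0062  0.0397  0.0007] ang 0.7
-0.00, -0.00, -0.00, -0.01, -0.20, 0.00, 0.00,
-0.00, -0.00, -0.00, -0.01, -0.20, 0.00, 0.00,
-0.00, -0.00, -0.00, -0.00, -0.20, 0.00, 0.00,
-0.00, -0.00, -0.00, -0.00, -0.20, 0.00, 0.00,
-0.00, -0.00, -0.00, -0.00, -0.20, 0.00, 0.00,
-0.00, -0.00, -0.00, -0.00, -0.20, 0.00, 0.00,
-0.00, -0.00, -0.00, -0.00, -0.20, 0.00, 0.00,
-0.00, -0.00, -0.00, -0.00, -0.20, 0.00, 0.00,
```

View pics/d5c.png

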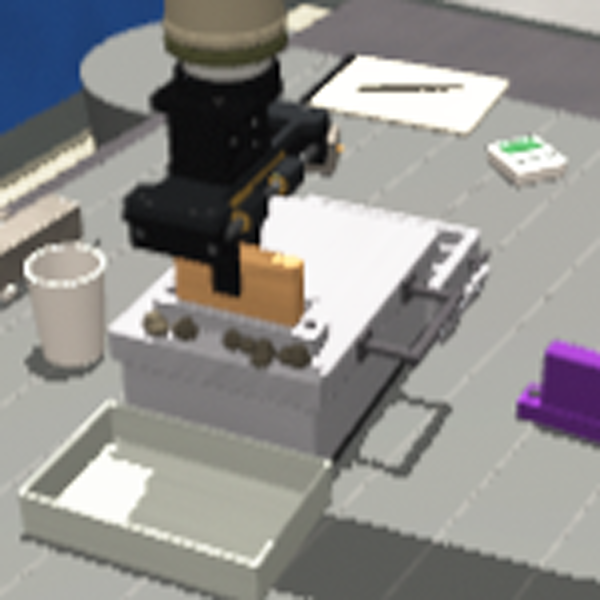

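Emit:
arm_command --targets '[0,0,0,-0.01,-0.22,0,0,0,0,0,-0.01,-0.22,0,0,0,0,0,0,-0.22,0,0,0,0,0,0,-0.22,0,0,0,0,0,0,-0.22,0,0,0,0,0,0,-0.22,0,0,0,0,0,0,-0.22,0,0,0,0,0,0,-0.22,0,0,0,0,0,0,-0.22,0,0,0,0,0,0,-0.1,0,0,0,0,0,0,0,0,0]'

```text
time: 9.97
ee_pos: [0.5617, 0.1033, 0.1802]
eef_rot: [0.707, 0.045, -0.704, 0.052]
ft_force: [1.2, -0.0, -3.5]
width: 0.0214
```

```bash
python3 - <<'E'
from h import *
pushplan(-.006,0.13,.181,n=8)
for n in("scene","side"): cv2.imwrite(f"pics/{n}6.png",camera(n)[:,:,::-1])
crop("pics/side6.png","pics/d6c.png",240,390,120,270,4)
crop("pics/scene6.png","pics/s6c.png",200,390,100,280,3)
E
```

```text
box xy [-0.0053  0.1435] z 0.1802 [ 1.2 -0.  -3.5]
n 8 dpos [ 0.0012 -0.0135  0.0008] ang 0.6
-0.00, -0.00, -0.00, -0.00, 0.07, 0.00, 0.00,
-0.00, -0.00, -0.00, -0.00, 0.07, 0.00, 0.00,
-0.00, -0.00, -0.00, -0.00, 0.07, 0.00, 0.00,
-0.00, -0.00, -0.00, -0.00, 0.07, 0.00, 0.00,
-0.00, -0.00, -0.00, -0.00, 0.07, 0.00, 0.00,
-0.00, -0.00, -0.00, -0.00, 0.07, 0.00, 0.00,
-0.00, -0.00, -0.00, -0.00, 0.07, 0.00, 0.00,
-0.00, -0.00, -0.00, -0.00, 0.07, 0.00, 0.00,
```

View pics/d6c.png

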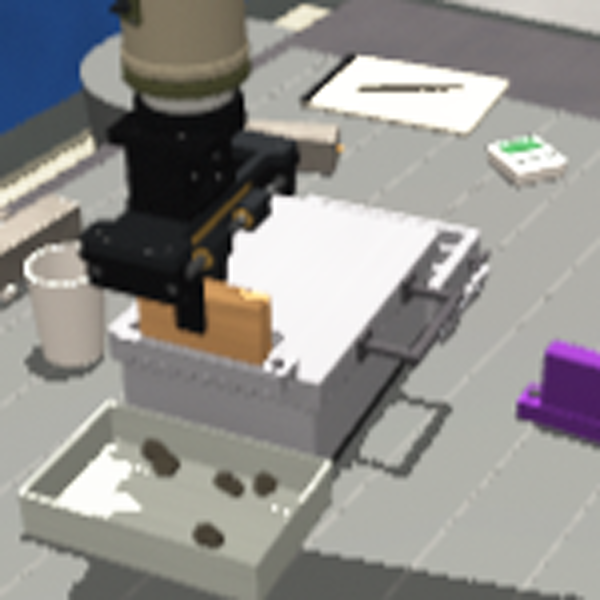

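View pics/s6c.png

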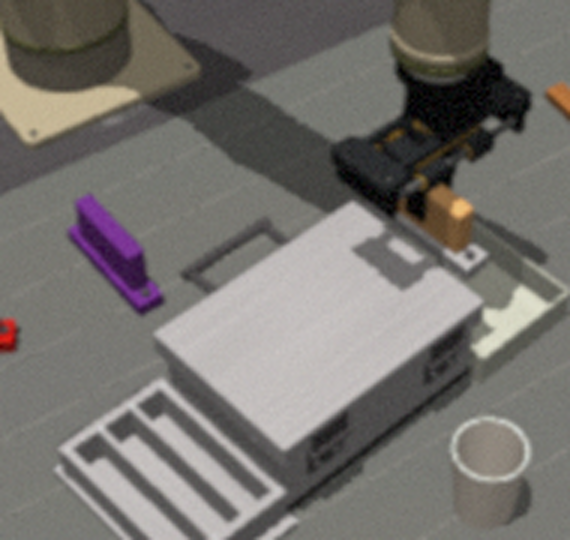

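```bash
python3 - <<'E'
from h import *
plan([.57,.09,.27],down(BT-np.pi/2),0)
plan([.495,-.42,.25],down(-1.943),0,p0=np.array([.57,.09,.27]),R0=down(BT-np.pi/2),vmax=.95)
E
```

```text
n 5 dpos [ 0.0081 -0.0125  0.0898] ang 0.6
-0.00, -0.00, -0.00, -0.72, 0.12, -0.05, 0.00,
-0.00, -0.00, -0.00, -0.72, 0.11, -0.05, 0.00,
-0.00, -0.00, -0.00, -0.72, 0.11, -0.05, 0.00,
-0.00, -0.00, -0.00, -0.72, 0.11, -0.05, 0.00,
-0.00, -0.00, -0.00, -0.72, 0.11, -0.05, 0.00,
n 22 dpos [-0.075 -0.51  -0.02 ] ang 29.3
0.03, 0.00, 0.00, 0.04, 0.90, 0.26, 0.00,
0.03, 0.00, 0.00, 0.04, 0.91, 0.24, 0.00,
0.03, 0.00, 0.00, 0.04, 0.91, 0.22, 0.00,
0.03, 0.00, 0.00, 0.04, 0.92, 0.20, 0.00,
0.03, 0.00, 0.00, 0.04, 0.92, 0.18, 0.00,
0.03, 0.00, 0.00, 0.04, 0.92, 0.16, 0.00,
0.03, 0.00, 0.00, 0.04, 0.93, 0.14, 0.00,
0.03, 0.00, 0.00, 0.04, 0.93, 0.12, 0.00,
0.03, 0.00, 0.00, 0.04, 0.93, 0.09, 0.00,
0.03, 0.00, 0.00, 0.04, 0.93, 0.07, 0.00,
0.03, 0.00, 0.00, 0.04, 0.94, 0.05, 0.00,
0.03, 0.00, 0.00, 0.04, 0.94, 0.03, 0.00,
0.03, 0.00, 0.00, 0.04, 0.94, 0.01, 0.00,
0.03, 0.00, 0.00, 0.04, 0.94, -0.02, 0.00,
0.03, 0.00, 0.00, 0.04, 0.94, -0.04, 0.00,
0.03, 0.00, 0.00, 0.04, 0.94, -0.06, 0.00,
0.03, 0.00, 0.00, 0.04, 0.93, -0.08, 0.00,
0.03, 0.00, 0.00, 0.04, 0.93, -0.10, 0.00,
0.03, 0.00, 0.00, 0.04, 0.93, -0.12, 0.00,
0.03, 0.00, 0.00, 0.04, 0.93, -0.15, 0.00,
0.03, 0.00, 0.00, 0.04, 0.92, -0.17, 0.00,
0.03, 0.00, 0.00, 0.04, 0.92, -0.19, 0.00,
```

Emit:
arm_command --targets '[0,0,0,-0.6,0,0,0,0,0,0,-0.75,0.1,0,0,0,0,0,-0.75,0.2,0,0,0,0,0,-0.75,0.4,0,0,0,0,0,-0.75,0.6,0,0,0,0,0,-0.2,0.8,0.1,0,0.03,0,0,0,0.92,0.15,0,0.03,0,0,0,0.92,0.15,0,0.03,0,0,0,0.92,0.15,0,0.03,0,0,0,0.92,0.15,0,0.03,0,0,0,0.93,0.14,0,0.03,0,0,0,0.93,0.12,0]'

```text
time: 11.07
ee_pos: [0.5547, -0.0956, 0.282]
eef_rot: [0.709, -0.006, -0.706, 0.001]
ft_force: [-0.2, 0.0, -3.0]
width: 0.0215
```

Emit:
arm_command --targets '[0.03,0,0,0,0.93,0.09,0,0.03,0,0,0,0.93,0.07,0,0.03,0,0,0,0.94,0.05,0,0.03,0,0,0,0.94,0.03,0,0.03,0,0,0,0.94,0,0,0.03,0,0,0,0.94,0,0,0.03,0,0,0,0.94,0,0,0.03,0,0,0,0.94,0,0,0.03,0,0,0,0.8,0,0,0.03,0,0,0,0.5,0,0,0.03,0,0,0,0,0,0]'

```text
time: 11.98
ee_pos: [0.5157, -0.3373, 0.2842]
eef_rot: [0.701, -0.109, -0.698, -0.1]
ft_force: [-0.9, -0.6, -3.9]
width: 0.0216
```

```bash
python3 - <<'E'
from h import *
st=read_state();print(st["ee_pos"],st["width"])
plan([.495,-.42,.12],down(-1.943),0)
E
```

```text
[ 0.51573944 -0.33732989  0.28418541] 0.02160747304533049
n 9 dpos [-0.0207 -0.0827 -0.1642] ang 4.4
0.01, -0.00, -0.00, 0.73, 0.37, -0.01, 0.00,
0.01, -0.00, -0.00, 0.73, 0.37, -0.02, 0.00,
0.01, -0.00, -0.00, 0.73, 0.37, -0.02, 0.00,
0.01, -0.00, -0.00, 0.73, 0.37, -0.03, 0.00,
0.01, -0.00, -0.00, 0.73, 0.37, -0.03, 0.00,
0.01, -0.00, -0.00, 0.73, 0.37, -0.03, 0.00,
0.01, -0.00, -0.00, 0.73, 0.37, -0.04, 0.00,
0.01, -0.00, -0.00, 0.73, 0.37, -0.04, 0.00,
0.01, -0.00, -0.00, 0.73, 0.38, -0.04, 0.00,
```

Emit:
arm_command --targets '[0.02,0,0,0.4,0.6,-0.02,0,0.02,0,0,0.7,0.6,-0.02,0,0.02,0,0,0.73,0.6,-0.03,0,0.02,0,0,0.73,0.6,-0.03,0,0.02,0,0,0.73,0.5,-0.05,0,0,0,0,0.73,0.3,-0.05,0,0,0,0,0.73,0,0,0,0,0,0,0.73,0,0,0,0,0,0,0.5,0,0,0,0,0,0,0,0,0,0]'

```text
time: 12.82
ee_pos: [0.4971, -0.4165, 0.1267]
eef_rot: [0.697, -0.137, -0.692, -0.131]
ft_force: [-0.5, 0.7, -2.9]
width: 0.0214
```

```bash
python3 - <<'E'
from h import *
st=read_state();print(st["ee_pos"],st["width"])
plan([.495,-.42,.064],down(-1.943),0)
E
```

```text
[ 0.49713136 -0.41645322  0.12671546] 0.02144726200430466
n 3 dpos [-0.0021 -0.0035 -0.0627] ang 0.8
-0.00, -0.00, -0.00, 0.84, 0.05, 0.02, 0.00,
-0.00, -0.00, -0.00, 0.84, 0.05, 0.01, 0.00,
-0.00, -0.00, -0.00, 0.84, 0.05, 0.01, 0.00,
```

Emit:
arm_command --targets '[0,0,0,0.5,0.05,0,0,0,0,0,0.6,0,0,0,0,0,0,0.6,0,0,0,0,0,0,0.4,0,0,0,0,0,0,0.3,0,0,0,0,0,0,0,0,0,0]'

```text
time: 13.32
ee_pos: [0.5004, -0.4176, 0.0656]
eef_rot: [0.699, -0.136, -0.69, -0.13]
ft_force: [0.6, 0.9, -3.6]
width: 0.0215
```

```bash
python3 - <<'E'
from h import *
st=read_state();print(st["ee_pos"],st["width"],st["ft_force"])
E
```

```text
[ 0.50036253 -0.41760761  0.06564466] 0.02154001763672579 [ 0.56084559  0.8976032  -3.5574821 ]
```

Emit:
arm_command --targets '[0,0,0,0.12,0,0,0,0,0,0,0.05,0,0,0,0,0,0,0,0,0,0]'

```text
time: 13.57
ee_pos: [0.5016, -0.4182, 0.0634]
eef_rot: [0.7, -0.137, -0.689, -0.129]
ft_force: [0.5, 0.6, -3.2]
width: 0.0217
```

```bash
python3 - <<'E'
from h import *
st=read_state();print(st["ee_pos"],st["width"],st["ft_force"])
E
```

```text
[ 0.50158081 -0.41817148  0.0633824 ] 0.021726619484497015 [ 0.48682156  0.60590932 -3.1661728 ]
```

Emit:
arm_command --targets '[0,0.01,0,0.08,0,0,0,0,0,0,0,0,0,0]'

```text
time: 13.73
ee_pos: [0.5026, -0.4189, 0.0633]
eef_rot: [0.704, -0.138, -0.685, -0.128]
ft_force: [-0.0, 0.1, -3.8]
width: 0.0217
```

```bash
python3 - <<'E'
from h import *
st=read_state();print(st["ee_pos"],st["width"],st["ft_force"],Ro.from_quat(st["eef_rot"]).as_matrix()[2].round(4))
E
```

```text
[ 0.5025714  -0.41885693  0.06328292] 0.021668375467090852 [-0.03253604  0.09890646 -3.82875592] [-0.9996  0.0079 -0.0284]
```

Emit:
arm_command --targets '[0,-0.04,0.01,0,0,0,0,0,0,0,0,0,0,0]'

```text
time: 13.9
ee_pos: [0.5028, -0.4195, 0.0644]
eef_rot: [-0.693, 0.139, 0.696, 0.128]
ft_force: [-0.1, 1.1, -2.4]
width: 0.0218
```

```bash
python3 - <<'E'
from h import *
st=read_state();print(st["ee_pos"],st["width"],st["ft_force"],Ro.from_quat(st["eef_rot"]).as_matrix()[2].round(4))
E
```

```text
[ 0.50279234 -0.41954864  0.06441657] 0.021809781715267002 [-0.05481148  1.09795767 -2.40444981] [-0.9999  0.0166  0.001 ]
```

Emit:
arm_command --targets '[0,0,-0.02,0.06,0,0,0,0,0,0,0.05,0,0,0,0,0,0,0,0,0,0]'

```text
time: 14.15
ee_pos: [0.5037, -0.4202, 0.0632]
eef_rot: [0.696, -0.133, -0.693, -0.133]
ft_force: [0.9, 0.8, -2.5]
width: 0.0216
```

```bash
python3 - <<'E'
from h import *
st=read_state();print(st["ee_pos"],st["width"],st["ft_force"],Ro.from_quat(st["eef_rot"]).as_matrix()[2].round(4))
E
```

```text
[ 0.50366674 -0.42022855  0.06315485] 0.021579405172840717 [ 0.92744144  0.7886736  -2.50956189] [-1.0e+00 -7.0e-04 -3.8e-03]
```

Level and at the bench, so I'll release: open, pause, then rise.

Emit:
arm_command --targets '[0,0,0,0.03,0,0,0,0,0,0,0,0,0,0.7,0,0,0,0,0,0,0.7,0,0,0,0,0,0,0.7,0,0,0,0,0,0,0.7,0,0,0,0,0,0,0.7,0,0,0,0,0,0,0.7]'

```text
time: 14.73
ee_pos: [0.5033, -0.4213, 0.0625]
eef_rot: [0.697, -0.134, -0.692, -0.134]
ft_force: [-0.3, -0.3, -0.4]
width: 0.0538
```

```bash
python3 - <<'E'
from h import *
st=read_state();print(st["ee_pos"],st["width"],st["ft_force"])
# handle closed position
h=bw(-.138,0);print("handle",h)
plan([.504,-.42,.26],down(-1.943),.5)
plan([*bw(-.138,0),.26],down(BT),.5,p0=np.array([.504,-.42,.26]),R0=down(-1.943))
E
```

```text
[ 0.50333627 -0.4213195   0.0624853 ] 0.053846846975337925 [-0.26216348 -0.26181481 -0.3996029 ]
handle [ 0.45035019 -0.05725695]
n 9 dpos [0.0007 0.0013 0.1975] ang 0.6
-0.00, -0.00, 0.00, -0.88, -0.01, -0.01, 0.50,
-0.00, -0.00, 0.00, -0.88, -0.01, -0.01, 0.50,
-0.00, -0.00, 0.00, -0.88, -0.01, -0.01, 0.50,
-0.00, -0.00, 0.00, -0.88, -0.01, -0.00, 0.50,
-0.00, -0.00, 0.00, -0.88, -0.01, -0.00, 0.50,
-0.00, -0.00, 0.00, -0.88, -0.01, -0.00, 0.50,
-0.00, -0.00, 0.00, -0.88, -0.01, -0.00, 0.50,
-0.00, -0.00, 0.00, -0.88, -0.01, -0.00, 0.50,
-0.00, -0.00, 0.00, -0.88, -0.01, -0.00, 0.50,
n 19 dpos [-0.0536  0.3627  0.    ] ang 119.3
-0.14, -0.00, -0.00, 0.00, -0.67, 0.38, 0.50,
-0.14, -0.00, -0.00, 0.00, -0.71, 0.31, 0.50,
-0.14, -0.00, -0.00, 0.00, -0.74, 0.23, 0.50,
-0.14, -0.00, -0.00, 0.00, -0.76, 0.15, 0.50,
-0.14, -0.00, -0.00, 0.00, -0.77, 0.06, 0.50,
-0.14, -0.00, -0.00, 0.00, -0.77, -0.02, 0.50,
-0.14, -0.00, -0.00, 0.00, -0.76, -0.11, 0.50,
-0.14, -0.00, -0.00, 0.00, -0.75, -0.19, 0.50,
-0.14, -0.00, -0.00, 0.00, -0.72, -0.27, 0.50,
-0.14, -0.00, -0.00, 0.00, -0.69, -0.35, 0.50,
-0.14, -0.00, -0.00, 0.00, -0.65, -0.42, 0.50,
-0.14, -0.00, -0.00, 0.00, -0.60, -0.49, 0.50,
-0.14, -0.00, -0.00, 0.00, -0.54, -0.55, 0.50,
-0.14, -0.00, -0.00, 0.00, -0.48, -0.61, 0.50,
-0.14, -0.00, -0.00, 0.00, -0.41, -0.66, 0.50,
-0.14, -0.00, -0.00, 0.00, -0.33, -0.70, 0.50,
-0.14, -0.00, -0.00, 0.00, -0.25, -0.73, 0.50,
-0.14, -0.00, -0.00, 0.00, -0.17, -0.75, 0.50,
-0.14, -0.00, -0.00, 0.00, -0.09, -0.77, 0.50,
```

Emit:
arm_command --targets '[0,0,0,-0.4,0,0,0.7,0,0,0,-0.88,0,0,0.7,0,0,0,-0.88,0,0,0.7,0,0,0,-0.88,0,0,0.7,0,0,0,-0.88,0,0,0.6,0,0,0,-0.88,0,0,0.6,0,0,0,-0.88,0,0,0.6,0,0,0,-0.88,0,0,0.6,0,0,0,-0.6,0,0,0.6]'

```text
time: 15.48
ee_pos: [0.5005, -0.4193, 0.251]
eef_rot: [0.695, -0.133, -0.694, -0.134]
ft_force: [0.3, -0.3, -1.6]
width: 0.0526
```

Emit:
arm_command --targets '[-0.14,0,0,0,-0.67,0.38,0.6,-0.14,0,0,0,-0.71,0.31,0.6,-0.14,0,0,0,-0.74,0.23,0.6,-0.14,0,0,0,-0.76,0.15,0.6,-0.14,0,0,0,-0.77,0.06,0.6,-0.14,0,0,0,-0.77,-0.02,0.6,-0.14,0,0,0,-0.76,-0.11,0.6,-0.14,0,0,0,-0.75,-0.19,0.6,-0.14,0,0,0,-0.72,-0.27,0.6,-0.14,0,0,0,-0.69,-0.35,0.6,-0.14,0,0,0,-0.65,-0.42,0.6]'

```text
time: 16.4
ee_pos: [0.4655, -0.2059, 0.2651]
eef_rot: [0.643, 0.294, -0.637, 0.306]
ft_force: [0.8, 0.1, 0.3]
width: 0.0522
```

```bash
python3 - <<'E'
from h import *
st=read_state();print(st["ee_pos"],st["width"],st["joint_positions"].round(2))
plan([*bw(-.138,0),.24],down(BT),.5)
for n in("scene","side"): cv2.imwrite(f"pics/{n}7.png",camera(n)[:,:,::-1])
crop("pics/side7.png","pics/d7c.png",240,440,120,270,4)
E
```

```text
[ 0.46554638 -0.20586871  0.26505914] 0.052226499469354926 [ 0.61  0.07 -0.29  1.73  0.03  1.32 -0.39]
n 8 dpos [-0.0152  0.1486 -0.0251] ang 47.8
-0.13, 0.00, -0.00, 0.12, -0.54, -0.52, 0.50,
-0.13, 0.00, -0.00, 0.12, -0.48, -0.58, 0.50,
-0.13, 0.00, -0.00, 0.12, -0.42, -0.62, 0.50,
-0.13, 0.00, -0.00, 0.12, -0.35, -0.66, 0.50,
-0.13, 0.00, -0.00, 0.12, -0.28, -0.69, 0.50,
-0.13, 0.00, -0.00, 0.12, -0.20, -0.72, 0.50,
-0.13, 0.00, -0.00, 0.12, -0.13, -0.74, 0.50,
-0.13, 0.00, -0.00, 0.12, -0.05, -0.75, 0.50,
```

View pics/d7c.png

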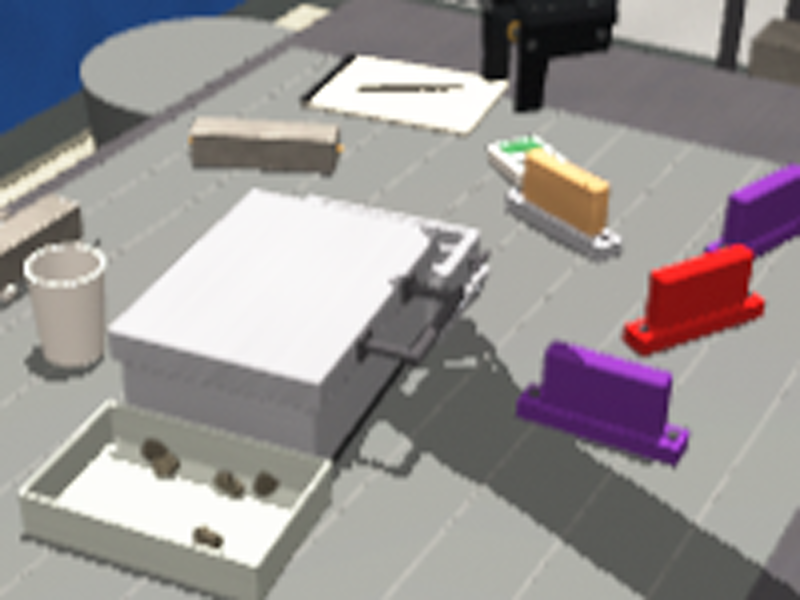

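View pics/scene7.png

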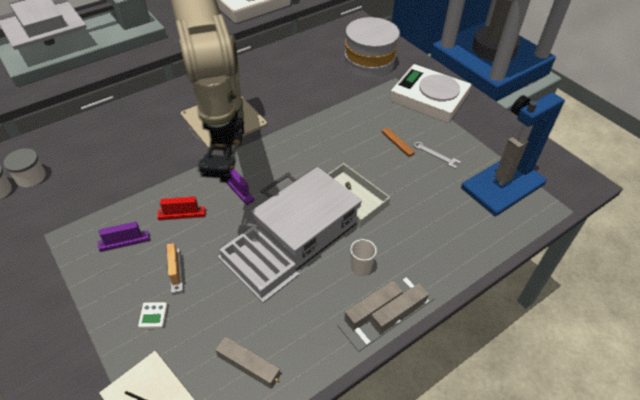

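```bash
python3 - <<'E'
from h import *
crop("pics/side7.png","pics/t7.png",240,330,215,275,8)
E
```

```text
(no output)
```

View pics/t7.png

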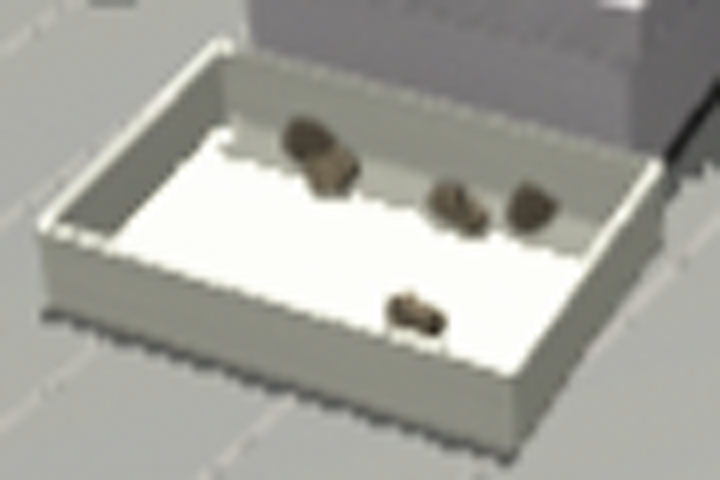

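Emit:
arm_command --targets '[-0.13,0,0,0.12,-0.54,-0.52,0.6,-0.13,0,0,0.12,-0.48,-0.58,0.6,-0.13,0,0,0.12,-0.42,-0.62,0.6,-0.13,0,0,0.12,-0.35,-0.66,0.6,-0.13,0,0,0.12,-0.28,-0.69,0.6,-0.13,0,0,0.12,-0.2,-0.72,0.6,-0.13,0,0,0.12,-0.13,-0.6,0.6,0,0,0,0,0,0,0.6]'

```text
time: 17.17
ee_pos: [0.4523, -0.076, 0.2474]
eef_rot: [0.491, 0.5, -0.488, 0.52]
ft_force: [-0.3, 0.3, 0.4]
width: 0.0521
```

```bash
python3 - <<'E'
from h import *
st=read_state();np.save("st8.npy",st);print(st["ee_pos"],st["width"],st["joint_positions"].round(2))
im=camera("wrist");cv2.imwrite("pics/w8.png",im[:,:,::-1])
plan([*bw(-.138,0),.24],down(BT),.5)
E
```

```text
[ 0.45233313 -0.0760333   0.24740912] 0.05209619711647581 [ 0.5  -0.04 -0.43  1.87  0.    1.28  0.11]
n 1 dpos [-0.0022  0.0204 -0.0078] ang 6.3
-0.13, 0.02, -0.03, 0.29, -0.07, -0.82, 0.50,
```

View pics/w8.png

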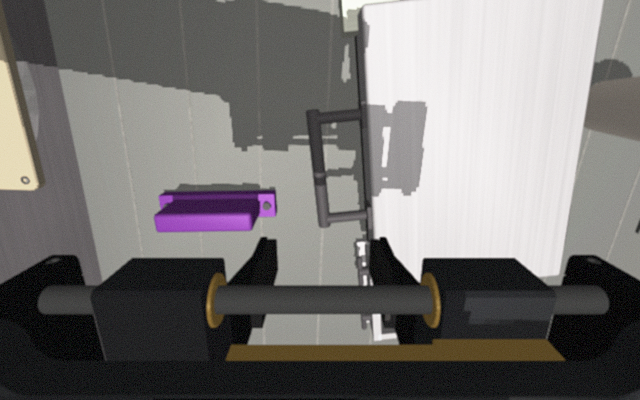

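```bash
python3 - <<'E'
from h import *
crop("pics/w8.png","pics/w8c.png",290,390,90,250,4)
W=camRt("wrist",np.load("st8.npy",allow_pickle=True).item())
g=ray(W,[(313,113),(324,223),(363,20),(371,240)],.101)
print(g[:,:2],np.linalg.norm(g[0]-g[1]),"mid",(g[0]+g[1])/2, "pred",bw(-.138,0))
v=g[0]-g[1];print("bar yaw",np.arctan2(v[1],v[0])-np.pi/2)
e=ray(W,[(363,20),(371,240)],.116);v=e[0]-e[1];print("edge",[wb(q) for q in e],np.arctan2(v[1],v[0])-np.pi/2)
E
```

```text
[[ 0.4442372  -0.00623046]
 [ 0.45800677 -0.1091248 ]
 [ 0.48194841  0.06695488]
 [ 0.50550671 -0.12598758]] 0.10381158949931724 mid [ 0.45112199 -0.05767763  0.101     ] pred [ 0.45035019 -0.05725695]
bar yaw 0.13303199639667707
edge [array([-0.09167973,  0.11590058]), array([-0.09508627, -0.0682033 ])] 0.12149871857304495
```

View pics/w8c.png

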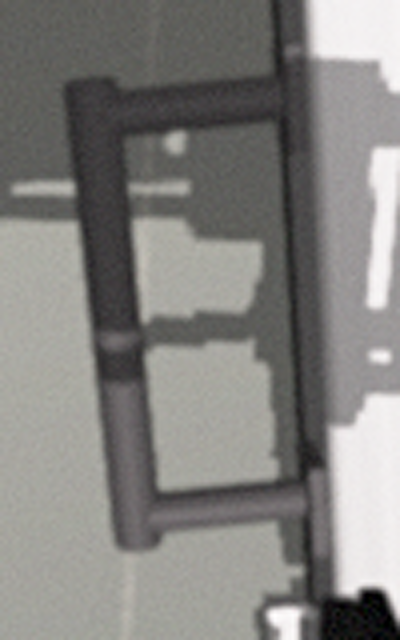

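Emit:
arm_command --targets '[-0.12,0.02,-0.03,0.3,-0.05,-0.75,0.42,0,0,0,0.6,0,0,0.42,0,0,0,0.6,0,0,0.42,0,0,0,0.6,0,0,0.42,0,0,0,0.3,0,0,0.42,0,0,0,0,0,0,0.42]'

```text
time: 17.72
ee_pos: [0.4535, -0.0662, 0.1893]
eef_rot: [0.473, 0.522, -0.474, 0.528]
ft_force: [-0.3, 0.1, 0.4]
width: 0.037
```

```bash
python3 - <<'E'
from h import *
st=read_state();print(st["ee_pos"],st["width"],st["joint_positions"].round(2))
plan([.451,-.0575,.104],down(.137),.42)
E
```

```text
[ 0.45353771 -0.06616384  0.18934994] 0.03704910188109942 [ 0.48  0.03 -0.44  1.94  0.02  1.17  0.13]
n 4 dpos [-0.0025  0.0087 -0.0853] ang 2.0
-0.01, 0.00, -0.00, 0.85, -0.02, -0.09, 0.42,
-0.01, 0.00, -0.00, 0.85, -0.02, -0.09, 0.42,
-0.01, 0.00, -0.00, 0.85, -0.02, -0.09, 0.42,
-0.01, 0.00, -0.00, 0.85, -0.01, -0.09, 0.42,
```

Emit:
arm_command --targets '[-0.04,0,0,0.2,-0.08,-0.36,0.42,0,0,0,0.6,0,0,0.42,0,0,0,0.6,0,0,0.42,0,0,0,0.4,0,0,0.42,0,0,0,0,0,0,0.42]'

```text
time: 18.13
ee_pos: [0.4526, -0.0581, 0.1459]
eef_rot: [0.466, 0.528, -0.465, 0.536]
ft_force: [0.1, -0.3, -0.7]
width: 0.0367
```

```bash
python3 - <<'E'
from h import *
st=read_state();print(st["ee_pos"],st["width"],st["joint_positions"].round(2))
plan([.451,-.0575,.104],down(.137),.42)
E
```

```text
[ 0.45258123 -0.05813325  0.14588308] 0.03670059817830385 [ 0.46  0.07 -0.45  2.    0.04  1.07  0.13]
n 2 dpos [-0.0016  0.0006 -0.0419] ang 0.7
-0.00, 0.01, -0.01, 0.84, -0.04, -0.02, 0.42,
-0.00, 0.01, -0.01, 0.84, -0.03, -0.02, 0.42,
```

Emit:
arm_command --targets '[0,0,-0.01,0.5,-0.06,0,0.42,0,0,0,0.6,0,0,0.42,0,0,0,0.5,0,0,0.42,0,0,0,0.2,0,0,0.42,0,0,0,0,0,0,0.42]'

```text
time: 18.55
ee_pos: [0.4526, -0.0587, 0.1003]
eef_rot: [0.464, 0.529, -0.467, 0.536]
ft_force: [0.5, 0.3, 0.4]
width: 0.0368
```

```bash
python3 - <<'E'
from h import *
st=read_state();print(st["ee_pos"],st["width"],st["ft_force"],st["joint_positions"].round(2))
plan([.451,-.0575,.104],down(.137),.42)
E
```

```text
[ 0.45261791 -0.05870341  0.1002688 ] 0.036778202027611465 [0.5306505  0.27476357 0.35798499] [ 0.45  0.13 -0.45  2.04  0.08  0.98  0.09]
n 1 dpos [-0.0016  0.0012  0.0037] ang 0.6
-0.00, 0.01, -0.00, -0.15, -0.06, -0.05, 0.42,
```

Emit:
arm_command --targets '[0,0,0,-0.12,-0.05,-0.05,0.42,0,0,0,0,0,0,0,0,0,0,0,0,0,0,0,0,0,0,0,0,0,0,0,0,0,0,0,0,0,0,0,0,0,0,0,0,0,0,0,0,0,0,0,0,0,0,0,0,0]' --newtons 30

```text
time: 19.22
ee_pos: [0.4508, -0.0577, 0.106]
eef_rot: [0.463, 0.529, -0.468, 0.536]
ft_force: [1.1, 0.2, -3.2]
width: 0.0109
```

```bash
python3 - <<'E'
from h import *
st=read_state();print(st["ee_pos"],st["width"],st["ft_force"],st["joint_positions"].round(2),wb(st["ee_pos"]))
E
```

```text
[ 0.45078257 -0.05772953  0.1059763 ] 0.010941037637409098 [ 1.06348077  0.19893014 -3.19122919] [ 0.45  0.12 -0.45  2.04  0.08  0.99  0.09] [-0.1376378  -0.00052829]
```

```bash
cat > arc.py <<'E'
from h import *
import sys
def arc(step,n,off=.0045):
    st=read_state();p=st["ee_pos"];b=wb(p)
    front=.093-b[0];h=p[2]-off-.080
    a=np.arctan2(h,front)-np.arctan2(21,231);r=np.hypot(h,front)
    R=Ro.from_quat(st["eef_rot"]).as_matrix()
    print("t",round(st["time"],2),"a",a.round(3),"r-232:",((r-.23195)*1e3).round(1),"boxy",(b[1]*1e3).round(1),"F",st["ft_force"].round(1),"w",st["width"].round(4),"q",st["joint_positions"].round(2))
    print("rotfix/45deg",(Ro.from_matrix(R.T@down(.137)).as_rotvec()/np.radians(45)).round(3))
    f=lambda a:np.array([.093-(.231*np.cos(a)-.021*np.sin(a)),.080+.231*np.sin(a)+.021*np.cos(a)])
    for i in range(n):
        d=(f(a+step*(i+1))-f(a+step*i))/.025
        print(f"0, 0, 0, {-d[1]:.2f}, {d[0]:.2f}, 0, 0,")
if __name__=="__main__": arc(float(sys.argv[1]),int(sys.argv[2]))
E
python3 arc.py .03 8
```

```text
Traceback (most recent call last):
  File "arc.py", line 14, in <module>
    if __name__=="__main__": arc(float(sys.argv[1]),int(sys.argv[2]))
                             ~~~^^^^^^^^^^^^^^^^^^^^^^^^^^^^^^^^^^^^^
  File "arc.py", line 8, in arc
    print("t",round(st["time"],2),"a",a.round(3),"r-232:",((r-.23195)*1e3).round(1),"boxy",(b[1]*1e3).round(1),"F",st["ft_force"].round(1),"w",st["width"].round(4),"q",st["joint_positions"].round(2))
                                                                                                                                               ^^^^^^^^^^^^^^^^^
AttributeError: 'float' object has no attribute 'round'
```

```bash
sed -i 's/st\["width"\].round(4)/round(float(st["width"]),4)/' arc.py; python3 arc.py .03 8
```

```text
t 19.22 a 0.002 r-232: -0.3 boxy -0.5 F [ 1.1  0.2 -3.2] w 0.0109 q [ 0.45  0.12 -0.45  2.04  0.08  0.99  0.09]
rotfix/45deg [-0.005  0.014 -0.002]
0, 0, 0, -0.28, 0.03, 0, 0,
0, 0, 0, -0.28, 0.04, 0, 0,
0, 0, 0, -0.27, 0.05, 0, 0,
0, 0, 0, -0.27, 0.05, 0, 0,
0, 0, 0, -0.27, 0.06, 0, 0,
0, 0, 0, -0.27, 0.07, 0, 0,
0, 0, 0, -0.27, 0.08, 0, 0,
0, 0, 0, -0.26, 0.09, 0, 0,
```

Emit:
arm_command --targets '[0,0,0,-0.2,0.02,0,0,0,0,0,-0.28,0.04,0,0,0,0,0,-0.27,0.05,0,0,0,0,0,-0.27,0.05,0,0,0,0,0,-0.27,0.06,0,0,0,0,0,-0.27,0.07,0,0]'

```text
time: 19.72
ee_pos: [0.4581, -0.0567, 0.1476]
eef_rot: [0.463, 0.529, -0.468, 0.535]
ft_force: [1.3, -0.7, -5.0]
width: 0.0109
```

```bash
python3 arc.py .03 12
```

```text
t 19.72 a 0.185 r-232: 0.0 boxy -0.5 F [ 1.3 -0.7 -5. ] w 0.0109 q [ 0.46  0.08 -0.46  1.98  0.05  1.09  0.11]
rotfix/45deg [-0.005  0.014 -0.002]
0, 0, 0, -0.27, 0.08, 0, 0,
0, 0, 0, -0.26, 0.09, 0, 0,
0, 0, 0, -0.26, 0.10, 0, 0,
0, 0, 0, -0.26, 0.10, 0, 0,
0, 0, 0, -0.26, 0.11, 0, 0,
0, 0, 0, -0.25, 0.12, 0, 0,
0, 0, 0, -0.25, 0.13, 0, 0,
0, 0, 0, -0.24, 0.13, 0, 0,
0, 0, 0, -0.24, 0.14, 0, 0,
0, 0, 0, -0.24, 0.15, 0, 0,
0, 0, 0, -0.23, 0.15, 0, 0,
0, 0, 0, -0.23, 0.16, 0, 0,
```

Tracking is excellent, so I'll carry on.

Emit:
arm_command --targets '[0,0,0,-0.27,0.08,0,0,0,0,0,-0.26,0.09,0,0,0,0,0,-0.26,0.1,0,0,0,0,0,-0.26,0.1,0,0,0,0,0,-0.26,0.11,0,0,0,0,0,-0.25,0.12,0,0,0,0,0,-0.25,0.13,0,0,0,0,0,-0.24,0.13,0,0]'

```text
time: 20.38
ee_pos: [0.4814, -0.0534, 0.2048]
eef_rot: [0.463, 0.528, -0.468, 0.536]
ft_force: [5.6, -0.7, -6.3]
width: 0.0108
```

```bash
python3 arc.py .03 8
```

```text
t 20.38 a 0.452 r-232: 1.2 boxy -0.5 F [ 5.6 -0.7 -6.3] w 0.0108 q [ 0.45  0.07 -0.46  1.86  0.05  1.21  0.11]
rotfix/45deg [-0.006  0.015 -0.002]
0, 0, 0, -0.24, 0.15, 0, 0,
0, 0, 0, -0.23, 0.15, 0, 0,
0, 0, 0, -0.23, 0.16, 0, 0,
0, 0, 0, -0.22, 0.17, 0, 0,
0, 0, 0, -0.22, 0.17, 0, 0,
0, 0, 0, -0.21, 0.18, 0, 0,
0, 0, 0, -0.21, 0.19, 0, 0,
0, 0, 0, -0.20, 0.19, 0, 0,
```

Emit:
arm_command --targets '[0,0,0,-0.23,0.16,0,0,0,0,0,-0.23,0.16,0,0,0,0,0,-0.22,0.17,0,0,0,0,0,-0.22,0.17,0,0,0,0,0,-0.22,0.18,0,0,0,0,0,-0.21,0.18,0,0,0,0,0,-0.21,0.19,0,0,0,0,0,-0.2,0.19,0,0]'

```text
time: 21.05
ee_pos: [0.5169, -0.0484, 0.2525]
eef_rot: [0.462, 0.53, -0.47, 0.534]
ft_force: [-1.7, -1.3, -2.2]
width: 0.0109
```

```bash
python3 arc.py .03 10
```

```text
t 21.05 a 0.707 r-232: 2.7 boxy -0.5 F [-1.7 -1.3 -2.2] w 0.0109 q [ 0.42  0.13 -0.46  1.7   0.07  1.33  0.08]
rotfix/45deg [-0.007  0.015  0.007]
0, 0, 0, -0.19, 0.20, 0, 0,
0, 0, 0, -0.19, 0.21, 0, 0,
0, 0, 0, -0.18, 0.21, 0, 0,
0, 0, 0, -0.17, 0.22, 0, 0,
0, 0, 0, -0.17, 0.22, 0, 0,
0, 0, 0, -0.16, 0.23, 0, 0,
0, 0, 0, -0.15, 0.23, 0, 0,
0, 0, 0, -0.14, 0.24, 0, 0,
0, 0, 0, -0.14, 0.24, 0, 0,
0, 0, 0, -0.13, 0.25, 0, 0,
```

Emit:
arm_command --targets '[0,0,0,-0.19,0.21,0,0,0,0,0,-0.18,0.21,0,0,0,0,0,-0.17,0.22,0,0,0,0,0,-0.17,0.22,0,0,0,0,0,-0.16,0.23,0,0,0,0,0,-0.16,0.23,0,0,0,0,0,-0.15,0.23,0,0,0,0,0,-0.14,0.24,0,0,0,0,0,-0.13,0.24,0,0,0,0,0,-0.12,0.25,0,0]'

```text
time: 21.88
ee_pos: [0.5792, -0.0395, 0.2993]
eef_rot: [0.462, 0.529, -0.47, 0.534]
ft_force: [-6.1, -1.4, 6.2]
width: 0.011
```

```bash
python3 arc.py .03 12
```

```text
t 21.88 a 1.041 r-232: 5.4 boxy -0.4 F [-6.1 -1.4  6.2] w 0.011 q [ 0.37  0.25 -0.47  1.48  0.12  1.45  0.03]
rotfix/45deg [-0.008  0.016  0.006]
0, 0, 0, -0.11, 0.25, 0, 0,
0, 0, 0, -0.11, 0.26, 0, 0,
0, 0, 0, -0.10, 0.26, 0, 0,
0, 0, 0, -0.09, 0.26, 0, 0,
0, 0, 0, -0.08, 0.27, 0, 0,
0, 0, 0, -0.08, 0.27, 0, 0,
0, 0, 0, -0.07, 0.27, 0, 0,
0, 0, 0, -0.06, 0.27, 0, 0,
0, 0, 0, -0.05, 0.27, 0, 0,
0, 0, 0, -0.04, 0.28, 0, 0,
0, 0, 0, -0.03, 0.28, 0, 0,
0, 0, 0, -0.03, 0.28, 0, 0,
```

```bash
python3 - <<'E'
from h import *
for n in("scene","side"): cv2.imwrite(f"pics/{n}9.png",camera(n)[:,:,::-1])
crop("pics/side9.png","pics/d9c.png",240,390,80,250,4)
crop("pics/scene9.png","pics/s9c.png",200,390,100,280,3)
E
```

```text
(no output)
```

View pics/d9c.png

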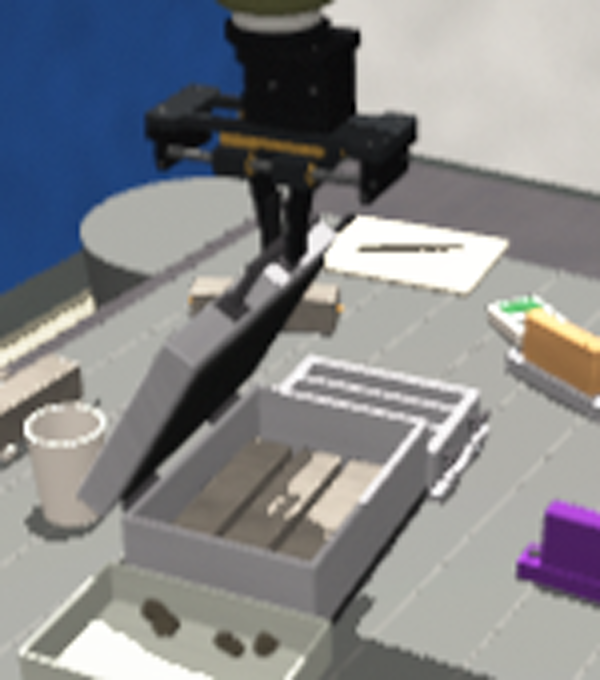

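View pics/s9c.png

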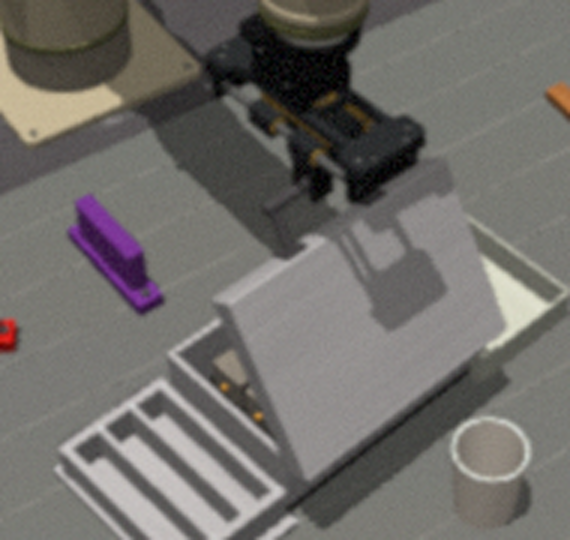

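Emit:
arm_command --targets '[0,0,0,-0.16,0.25,0,0,0,0,0,-0.13,0.25,0,0,0,0,0,-0.11,0.26,0,0,0,0,0,-0.1,0.26,0,0,0,0,0,-0.09,0.27,0,0,0,0,0,-0.08,0.27,0,0]'

```text
time: 22.48
ee_pos: [0.6225, -0.0335, 0.3164]
eef_rot: [0.463, 0.529, -0.47, 0.534]
ft_force: [-0.9, -0.9, -1.6]
width: 0.0109
```

```bash
python3 arc.py .03 6
```

```text
t 22.48 a 1.238 r-232: 6.9 boxy -0.5 F [-0.9 -0.9 -1.6] w 0.0109 q [ 0.32  0.34 -0.46  1.33  0.16  1.51  0.  ]
rotfix/45deg [-0.008  0.015  0.004]
0, 0, 0, -0.06, 0.27, 0, 0,
0, 0, 0, -0.05, 0.27, 0, 0,
0, 0, 0, -0.05, 0.27, 0, 0,
0, 0, 0, -0.04, 0.28, 0, 0,
0, 0, 0, -0.03, 0.28, 0, 0,
0, 0, 0, -0.02, 0.28, 0, 0,
```

```bash
python3 - <<'E'
from h import *
from scipy.optimize import least_squares
P=np.array([(.4508,-.0577,.106),(.4581,-.0567,.1476),(.4814,-.0534,.2048),(.5169,-.0484,.2525),(.5792,-.0395,.2993),(.6225,-.0335,.3164)])
x=np.array([wb(p)[0] for p in P]);z=P[:,2]
for r in (.23195,None):
    f=(lambda c:np.hypot(x-c[0],z-c[1])-(c[2] if r is None else r))
    s=least_squares(f,[.093,.084,.232]);print(s.x,(s.fun*1e3).round(1))
# wrist look etc
for n in("side","scene"): cv2.imwrite(f"pics/{n}10.png",camera(n)[:,:,::-1])
crop("pics/side10.png","pics/d10c.png",240,390,80,250,4)
crop("pics/scene10.png","pics/s10c.png",230,390,130,280,4)
E
```

```text
[0.09477471 0.09126077 0.232     ] [ 0.9  0.  -0.7 -0.8  0.1  0.8]
[0.10176025 0.08548192 0.24021856] [ 0.  -0.  -0.  -0.   0.1 -0.1]
```

View pics/d10c.png

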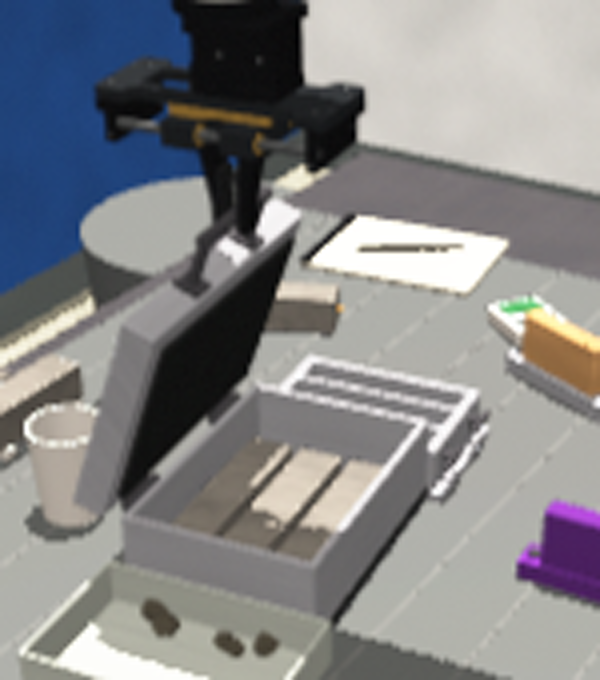

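View pics/s10c.png

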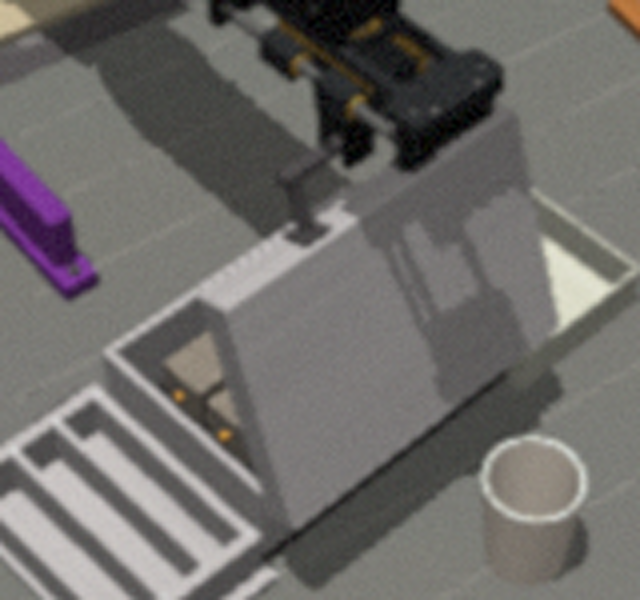

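```bash
cat > fin.py <<'E'
from h import *
st=read_state();b=wb(st["ee_pos"]);fr=.231-(b[0]+.1376)
a=np.arccos(fr/.23195)-.0907
z=.080+.231*np.sin(a)+.021*np.cos(a)
print("a(x)",a.round(3),"bx",b[0].round(4),"togo",(.0702-b[0])*1e3,"z bar",z.round(4),"tcp-bar",(st["ee_pos"][2]-z).round(4),"F",st["ft_force"].round(1),"vel",np.abs(st["joint_vel"]).max().round(3))
E
python3 fin.py
```

```text
a(x) 1.231 bx 0.0362 togo 33.982795939728994 z bar 0.3048 tcp-bar 0.0116 F [-1.4 -1.3  1.4] vel 0.036
```

Emit:
arm_command --targets '[0,0,0,-0.09,0.25,0,0,0,0,0,-0.07,0.25,0,0,0,0,0,-0.06,0.25,0,0,0,0,0,-0.04,0.22,0,0,0,0,0,-0.03,0.12,0,0,0,0,0,0,0,0,0]'

```text
time: 23.08
ee_pos: [0.652, -0.0293, 0.3225]
eef_rot: [0.463, 0.53, -0.469, 0.534]
ft_force: [-0.9, -2.1, 0.7]
width: 0.0108
```

```bash
python3 fin.py
```

```text
a(x) 1.36 bx 0.0656 togo 4.5808377248495455 z bar 0.3103 tcp-bar 0.0122 F [-0.9 -2.1  0.7] vel 0.004
```

Emit:
arm_command --targets '[0,0,0,0,0.12,0,0,0,0,0,-0.01,0.08,0,0,0,0,0,0,0,0,0,0,0,0,0,0,0,0]'

```text
time: 23.42
ee_pos: [0.6576, -0.0286, 0.3231]
eef_rot: [0.463, 0.53, -0.469, 0.534]
ft_force: [-1.1, -0.9, -0.4]
width: 0.0109
```

```bash
python3 fin.py; python3 - <<'E'
from h import *
for n in("side","scene"): cv2.imwrite(f"pics/{n}11.png",camera(n)[:,:,::-1])
crop("pics/side11.png","pics/d11c.png",230,350,120,260,5)
crop("pics/scene11.png","pics/s11c.png",230,390,130,280,4)
E
```

```text
a(x) 1.384 bx 0.0712 togo -0.9817112626566565 z bar 0.3109 tcp-bar 0.0122 F [-1.1 -0.9 -0.4] vel 0.003
```

View pics/d11c.png

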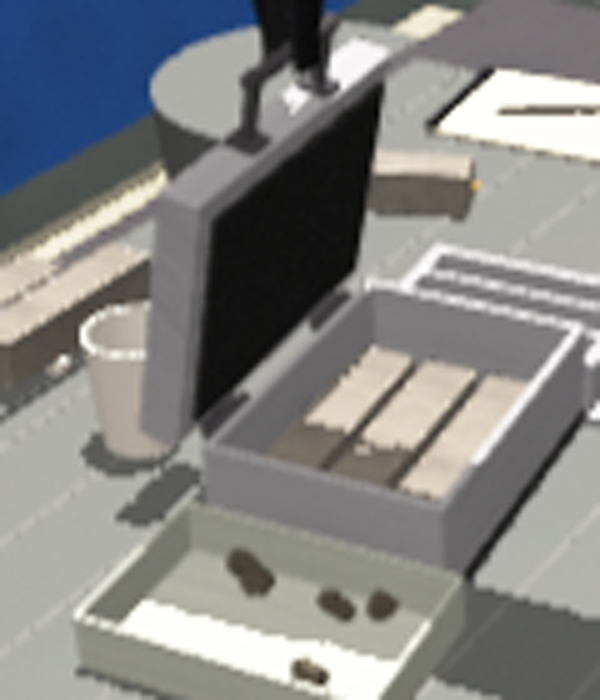

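View pics/s11c.png

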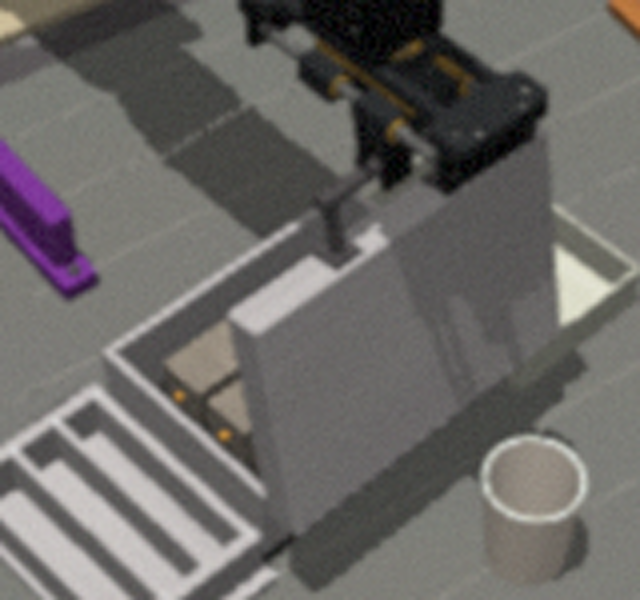

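```bash
python3 - <<'E'
from h import *
D=camRt("side");K,R,t=D;o=-R.T@t
px=np.array([(157,195),(208,212),(143,430),(185,440)])/5+[230,120]
d=(R.T@np.linalg.inv(K)@np.c_[px,np.ones(4)].T).T
n=np.array([-np.sin(BT),np.cos(BT),0]);p0=np.r_[bw(0,.128),0]
Q=np.array([o+v*((p0-o)@n)/(v@n) for v in d])
b=np.array([[wb(q)[0],q[2]] for q in Q]);print(b.round(4))
for i,j in((0,2),(1,3)):
    v=b[i]-b[j];print(np.arctan2(v[1],-v[0]),np.linalg.norm(v))
for a in(1.33,1.38,1.43):
    L=np.array([[.186,.036],[.186,.006],[.002,.036],[.002,.006]])
    X=np.c_[.093-(L[:,0]*np.cos(a)-L[:,1]*np.sin(a)),.08+L[:,0]*np.sin(a)+L[:,1]*np.cos(a)]
    pr=proj(D,[np.r_[bw(x,.128),z] for x,z in X]);print(a,X.round(3).tolist(),((pr-[230,120])*5).round().tolist())
E
```

```text
[[0.0941 0.2651]
 [0.0599 0.261 ]
 [0.1234 0.0918]
 [0.092  0.0926]]
1.4033699727926243 0.1758129299660312
1.3822996126563167 0.17143040144826618
1.33 [[0.084, 0.269], [0.054, 0.262], [0.127, 0.091], [0.098, 0.083]] [[172.0, 192.0], [216.0, 212.0], [138.0, 430.0], [178.0, 450.0]]
1.38 [[0.093, 0.269], [0.064, 0.264], [0.128, 0.089], [0.099, 0.083]] [[158.0, 189.0], [202.0, 207.0], [137.0, 432.0], [178.0, 450.0]]
1.43 [[0.103, 0.269], [0.073, 0.265], [0.128, 0.087], [0.099, 0.083]] [[144.0, 186.0], [188.0, 202.0], [137.0, 434.0], [177.0, 450.0]]
```

Emit:
arm_command --targets '[0,0,0,0,0,0,0,0,0,0,0,0,0,0,0,0,0,0,0,0,0,0,0,0,0,0,0,0]'

```text
time: 23.85
ee_pos: [0.6572, -0.0286, 0.3231]
eef_rot: [0.463, 0.53, -0.469, 0.534]
ft_force: [-0.9, -1.6, -2.0]
width: 0.0107
```

```bash
python3 fin.py; python3 - <<'E'
from h import *
cv2.imwrite("pics/scene12.png",camera("scene")[:,:,::-1])
print(close_job())
E
python3 fin.py
```

```text
a(x) 1.382 bx 0.0708 togo -0.5881834553228132 z bar 0.3108 tcp-bar 0.0123 F [-0.9 -1.6 -2. ] vel 0.002
the job is handed in; nothing more can be done
None
the job is handed in; nothing more can be done
```

View pics/scene12.png

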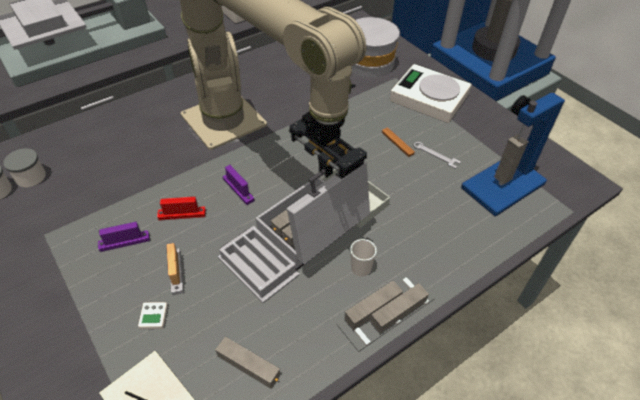

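The job is done and handed in at about 24 s, with the gripper still holding the lid handle at the balance point. I pushed all five crumbs into the tray in one sweep of the scraper and stood the scraper back on the bench about 1 cm from where it started. Then I raised the lid by its handle.

- **Crumbs:** the side view shows five in the tray, though two lie touching and read as one blob. The lid was clear before I raised it.
- **Lid angle:** the gripper position gives 1.38 rad, and it moved by only 0.002 rad over the last few tenths of a second. The side camera gives 1.36 to 1.40 rad.
- **Forces and bystanders:** every force reading was below about 10 N. The last scene picture shows the scraper upright and the other things apparently where they were.
- **One disagreement:** by the end the tool stood about 12 mm above the bar, up from about 5 mm when I gripped it. I think the bar rolled towards the fingertips as it turned. I took the final angle from the horizontal travel, which that roll does not affect; the grip stayed closed on the bar.

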